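# Pack the jars in the airtight box, seal its lid and knock the vent plug home

## Task

Stand every storage jar upright in the open box, then put the lid on and press it down corner by corner until the gasket is squashed all round and the lid sits flat on the rim. Only then knock the vent plug in the lid fully home with the wooden mallet (do not touch the plug with the gripper), and stand the mallet back upright on its black mat. Leave the cabbage, the mug and the pepper mill where they are.

Things in the scene. Friction and masses are not known exactly. Their poses are not given: they have to be found in the camera images.
- box_rim (a point): centre of the mouth of the open grey plastic box, level with the top of its hard rim, 100 mm above the counter. The box is fixed to the counter; inside it is 140 mm (its x) by 180 mm (its y), outside over the rim flange 166 x 206 mm. A black rubber gasket stands 8 mm above the rim, so its top is 108 mm above the counter until pressed
- box_floor (a point): centre of the box's inner floor, 5 mm above the counter; same axes as the box
- seal0 (a joint): how far the gasket is squashed at the box's corner (-x, -y in the box's own axes; corner at -77, -97 mm from its centre): 0 standing 8 mm proud, 0.008 m fully down, level with the rim. It takes about 11 N on that corner to squash it, and it stays where it is pushed
- seal1 (a joint): how far the gasket is squashed at the box's corner (-x, +y in the box's own axes; corner at -77, +97 mm from its centre): 0 standing 8 mm proud, 0.008 m fully down, level with the rim. It takes about 11 N on that corner to squash it, and it stays where it is pushed
- seal2 (a joint): how far the gasket is squashed at the box's corner (+x, -y in the box's own axes; corner at +77, -97 mm from its centre): 0 standing 8 mm proud, 0.008 m fully down, level with the rim. It takes about 11 N on that corner to squash it, and it stays where it is pushed
- seal3 (a joint): how far the gasket is squashed at the box's corner (+x, +y in the box's own axes; corner at +77, +97 mm from its centre): 0 standing 8 mm proud, 0.008 m fully down, level with the rim. It takes about 11 N on that corner to squash it, and it stays where it is pushed
- lid_grip (a point): point on the lid's black rib (16 mm in lid y, 90 mm in x, 36 mm high), 24 mm above the lid's upper face. White plate 170 (x) x 210 (y) x 6 mm, 350 g; under it a plug 14 mm deep, 132 x 172 mm tapering to 126 x 166, drops loosely into the box. The point is 44 mm above the plug's underside, 30 mm above the plate's, which rests on gasket, then rim. z up; fits either way round
- lid_corner0 (a point): point on the lid's upper face near its corner (-74, -94 mm in the lid's own axes), the place to press; it lies over the gasket corner
- lid_corner1 (a point): point on the lid's upper face near its corner (-74, +94 mm in the lid's own axes), the place to press; it lies over the gasket corner
- lid_corner2 (a point): point on the lid's upper face near its corner (+74, -94 mm in the lid's own axes), the place to press; it lies over the gasket corner
- lid_corner3 (a point): point on the lid's upper face near its corner (+74, +94 mm in the lid's own axes), the place to press; it lies over the gasket corner
- vent_top (a point): centre of the top of the vent plug's black cap, 30 mm across and 6 mm thick, on the lid 60 mm from the rib's middle along the lid's +y; with the plug up it stands 18.5 mm above the lid's upper face, fully in 6.5 mm
- vent (a joint): how far the sprung vent plug is driven into the lid: 0 up, 0.012 m fully home. It is stiff: about 14 N moves it, and it stays where it is driven
- jar0_mid (a point): centre (half-way up) of a storage jar, 78 mm high in all: white pot 48 mm across and 50 mm high, above it a cork stopper 30 mm across and 28 mm high; z is the jar's upward axis; about 180 g; may be absent
- jar1_mid (a point): centre (half-way up) of a storage jar, 78 mm high in all: white pot 48 mm across and 50 mm high, above it a cork stopper 30 mm across and 28 mm high; z is the jar's upward axis; about 180 g; may be absent
- jar2_mid (a point): centre (half-way up) of a storage jar, 78 mm high in all: white pot 48 mm across and 50 mm high, above it a cork stopper 30 mm across and 28 mm high; z is the jar's upward axis; about 180 g; may be absent
- jar3_mid (a point): centre (half-way up) of a storage jar, 78 mm high in all: white pot 48 mm across and 50 mm high, above it a cork stopper 30 mm across and 28 mm high; z is the jar's upward axis; about 180 g; may be absent
- mallet_grip (a point): point on the handle of the upright wooden pounding mallet, 115 mm above its face. Head 54 mm across, 60 mm high, standing on its flat face; above it a round handle 28 mm across and 95 mm long on the same axis, 155 mm in all; z is its upward axis; about 320 g
- mallet_face (a point): centre of the mallet's flat striking face, its underside
- mat_mid (a point): centre of the thin black mat, 150 mm (x) by 110 mm (y), level with the counter, on which the mallet stands
- cabbage: bystander: half cabbage, 132 mm across, on the white chopping board; centre of its underside
- mug: bystander: blue mug, 80 mm across, 90 mm high; centre of its underside
- mill: bystander: dark wooden pepper mill, 56 mm across, 150 mm high; centre of its underside
Not all that is in view belongs to the job. Leave any red look-alike of the part that bears jar0_mid alone.

How it is judged:
By the outcome, as a careful person would: the job done as asked, in the order asked, and still so for the second after the job is handed in, with the robot touching nothing.
Of jar0, jar1, jar2, jar3 only 2 to 4 are there at a start; the rules pass over those that are not, and their reading is None.
At some moment in a run one of jar0, jar1, jar2, jar3 may be knocked a few centimetres aside while the robot is not near it.
It also fails if it takes over 210 s, if anything falls off the work surface, if the arm or the gripper's body presses on something with over 40 N, if the wrist force passes 120 N, or if a joint passes its speed limit or range.

## Robot

A 6-joint arm with a two-finger parallel gripper is mounted at the origin on the work surface. World frame = base frame: x ahead of the robot, y to its left, z up, the work surface at z = 0. Lengths are in m, angles in rad, forces in N, time in s.
With the tool pointing down it reaches from about 0.4 to 0.825 m from the base axis. Payload 7 kg.
Tool frame: the origin (TCP) lies on the centre line of the jaws, within the pads' length; the fingertips stand 11 mm ahead of it and the grasp point (between the pads) lies 8 mm behind it; z points along the fingers, y is the direction in which the jaws open and shut (so a half turn about z gives the same grasp; the last joint's range is limited). The gripper opens to 88 mm and grips with 3 to 60 N. Pads are 19 mm wide; open, the fingers measure 130 mm over their backs; the gripper's body (78 mm by 193 mm) begins 47 mm behind the grasp point.
Start: joints at [-1.043, 0.359, 0.012, 0, -1.224, -0.288], TCP at [0.16, -0.656, 0.238] pointing down, gripper open.
Joint ranges: [-3.07, 3.07], [-1.43, 2.12], [-1.02, 1.25], [-3.03, 1.67], [-3.05, -0], [-3.03, 3.03]. Speed limits (rad/s): [2.39, 2.39, 3.01, 3.14, 3.14, 3.14].

## Interface

Orientations are given as [roll, pitch, yaw] about the fixed x, y, z axes, in that order (R = Rz(yaw) Ry(pitch) Rx(roll)).
In Python, from station import * gives the robot as it stands.
- The arm moves only by the tool play_rows, never from a script. Its argument "targets" is a list of rows, each a list of 7 numbers: the turn, a rotation vector about the world's x, y, z in rad, then the shift along the world's x, y, z in m, then the opening, from 0 (shut) to 1 (fully open). A call has 1 to 12 rows; each row shifts and turns the pose as measured when the row begins; what a row does not reach is not made up. A row lasts 1/8 s, in which the tool goes at most 62.5 mm and 10.7 degrees, less where a joint would pass 70% of its speed; a pose out of reach is approached as far as the arm can. A call is refused whole if a number of a shift passes 0.0625 or a number of a turn 0.188, either way. A call with a gripper value outside its range is refused whole. The fingers move at their own pace and stop on an object; "grip_force" is the grip in N (left out, the last holds). Time passes only in rows, so rows that do not move let the fingers close. It gives the time, the measured TCP pose, the force and the opening at its end, in the units of the state.
- get_state(): the state, without advancing time (a new reading comes with each control period).
- grab_frame(name): name is "scene" or "side" or "wrist"; returns (picture, depth): 384x512x3 uint8, blue, green, red; 384x512 float32, m along the optical axis (not along the pixel's ray), 0 where there is no reading.
- camera_params(name): a dict with "camera_matrix" (3x3 intrinsics, pixels), "dist" ([k1, k2, p1, p2, k3] as OpenCV has them; the pictures are not rectified), "extrinsics" (4x4, takes a point from world to camera coordinates); the wrist camera has in their place "hand_eye" (4x4, takes a point from camera to tool coordinates, whose origin is the TCP and whose axes are the flange's). Camera axes: x right, y up, looking along -z (the intrinsics and any distortion apply to the point x, -y, -z); pixel columns grow to the right and rows downward; lengths in m; the calibration is good to about 2 mm. A picture is of the moment at which its call begins: read the wrist's pose just before it. camera_params takes no time and is no camera call.
- job_done(): hands the job in, once; it reports no verdict.
The state is a dict: "t": time; "q": joint angles; "qd": joint speeds; "joint_efforts": joint torques, N m; "eef_pos": TCP position; "ee_rot": TCP orientation; "force": force on the tool from outside, world axes, zero at the start; "moment": the same for the moment, N m; "width": finger opening in m.
Only numpy, scipy, OpenCV 4.12 (cv2) and the standard library are available. Lean on these libraries where they do the work, as an engineer would, in place of code of your own. Each camera call takes 0.05 s, during which the arm holds its last target.

## Working session

There is one attempt and no reset: what is moved stays moved. The work goes in short steps, Python scripts to look and compute and a tool call to move; the robot and the scene stay as the last step left them, time stands still between calls to the robot, and variables do not carry over. Pictures are saved under pics/ and viewed, and the job is handed in when it is done.

Besides the shell and the picture viewer there is one more tool, called after ">>>" as name([rows], argument=value, ...), one row to a line, values as JSON. play_rows: Moves the arm, as the interface text tells. Its arguments: {"type":"object","properties":{"targets":{"type":"array","items":{"type":"array","items":{"type":"number"}}},"grip_force":{"type":"number"}},"required":["targets"]}

```bash
mkdir -p pics; ls; python3 - <<'E'
from station import *
import cv2,pprint
s=get_state();print(s)
for n in ["scene","side","wrist"]:
    im,d=grab_frame(n);cv2.imwrite(f"pics/{n}0.png",im);print(n,camera_params(n))
E
```

```text
pics
{'t': 0.0, 'q': array([-1.04288542e+00,  3.59401340e-01,  1.10591208e-02, -3.54563939e-04,
       -1.22409626e+00, -2.88093057e-01]), 'qd': array([-4.10686166e-04, -1.35984205e-03, -1.71290209e-03, -1.41150302e-05,
       -6.33466063e-04, -9.83721552e-04]), 'joint_efforts': array([ 7.42756620e-04, -5.82722390e+01,  2.93063951e+01,  6.99760839e+00,
        6.91613270e-03, -1.00749439e-04]), 'eef_pos': array([ 0.16018988, -0.65523117,  0.23661264]), 'ee_rot': array([ 3.13992347e+00, -1.47048122e-04, -2.90189544e+00]), 'force': array([-0.60363021,  0.49856606, -0.43557411]), 'moment': array([-0.05036554,  0.02673007,  0.05076925]), 'width': 0.08764721881301599}
scene {'camera_matrix': array([[498.38012805,   0.        , 250.4126652 ],
       [  0.        , 498.38012805, 189.72569004],
       [  0.        ,   0.        ,   1.        ]]), 'dist': array([-0.04065724,  0.        ,  0.        ,  0.        ,  0.        ]), 'extrinsics': array([[ 0.87326998,  0.48718877, -0.00682967, -0.51855131],
       [-0.2577879 ,  0.47388017,  0.84201127,  0.06010194],
       [ 0.41345488, -0.7335425
[... 613 characters left out ...]
0],
       [ 0.00000000e+00,  0.00000000e+00,  0.00000000e+00,
         1.00000000e+00]])}
wrist {'camera_matrix': array([[321.7663486 ,   0.        , 254.32042245],
       [  0.        , 321.7663486 , 193.46894802],
       [  0.        ,   0.        ,   1.        ]]), 'dist': array([0.01929567, 0.        , 0.        , 0.        , 0.        ]), 'hand_eye': array([[-9.82931840e-04,  9.60100246e-01,  2.79654341e-01,
         7.48511001e-02],
       [ 9.99999507e-01,  9.04921135e-04,  4.08062147e-04,
         7.50294581e-04],
       [ 1.38715444e-04,  2.79654605e-01, -9.60100663e-01,
        -1.47209901e-01],
       [ 0.00000000e+00,  0.00000000e+00,  0.00000000e+00,
         1.00000000e+00]])}
```

View pics/scene0.png

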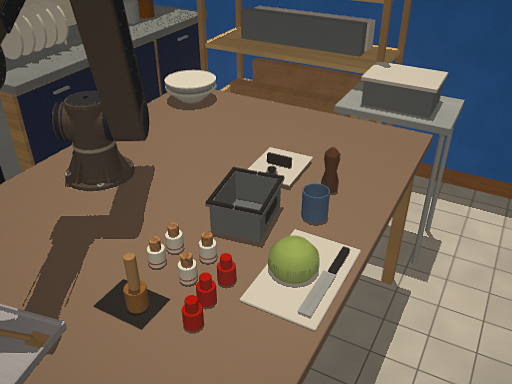

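View pics/side0.png

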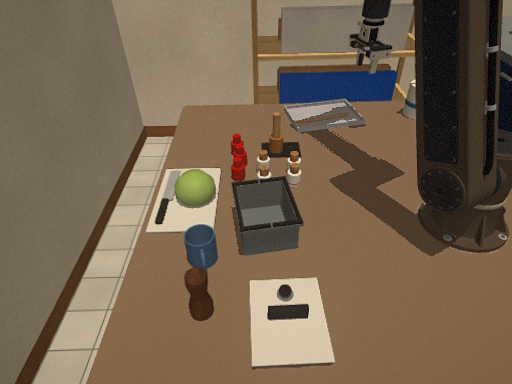

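View pics/wrist0.png

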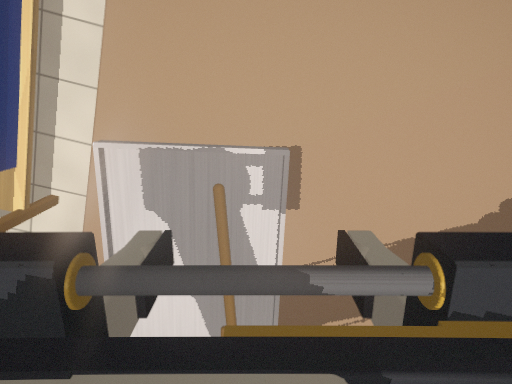

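The scene view shows four white jars with cork tops at about (157,252), (174,238), (207,247) and (187,268). Three red look-alikes stand at (227,270), (206,290) and (193,313). The mallet on its mat is at (135,285), the box at (247,205) and the lid at (280,165). Next I'll measure them from depth.

```bash
cat > h.py <<'E'
from station import *
import cv2,numpy as np
from scipy.spatial.transform import Rotation as R
def extr(name,s=None):
    p=camera_params(name)
    if name=='wrist':
        s=s or get_state()
        T=np.eye(4);T[:3,:3]=R.from_euler('xyz',s['ee_rot']).as_matrix();T[:3,3]=s['eef_pos']
        return np.array(p['camera_matrix']),np.array(p['dist']),T@np.array(p['hand_eye'])  # cam->world
    return np.array(p['camera_matrix']),np.array(p['dist']),np.linalg.inv(p['extrinsics'])
def rays(name,uv,s=None):
    K,D,T=extr(name,s)
    n=cv2.undistortPoints(np.float64(uv).reshape(-1,1,2),K,D).reshape(-1,2)
    d=np.c_[n[:,0],-n[:,1],-np.ones(len(n))]
    return T[:3,3],d@T[:3,:3].T   # d scaled to unit optical depth
def onplane(name,uv,z,s=None):
    o,d=rays(name,uv,s);return o+d*((z-o[2])/d[:,2])[:,None]
def cloud(name,depth,s=None):
    h,w=depth.shape
    v,u=np.mgrid[:h,:w]
    o,d=rays(name,np.c_[u.ravel(),v.ravel()],s)
    P=o+d*depth.ravel()[:,None];P[depth.ravel()<=0]=np.nan
    return P.reshape(h,w,3)
def project(name,P,s=None):
    K,D,T=extr(name,s);C=(np.float64(P).reshape(-1,3)-T[:3,3])@T[:3,:3]
    C=C*[1,-1,-1]
    return cv2.projectPoints(C,np.zeros(3),np.zeros(3),K,D)[0].reshape(-1,2)
def snap(name,f=None):
    s=get_state();im,d=grab_frame(name)
    if f: cv2.imwrite('pics/'+f,im)
    return im,d,s
E
python3 - <<'E'
from h import *
for n in ["scene","side"]:
    im,d,s=snap(n);P=cloud(n,d)
    np.savez(f"/tmp/{n}.npz",im=im,d=d,P=P)
    hsv=cv2.cvtColor(im,cv2.COLOR_BGR2HSV)
    ok=(P[...,2]>0.004)&(P[...,2]<0.2)&(P[...,0]>0.2)&(P[...,0]<1.0)&(abs(P[...,1])<0.7)
    print(n,'table z',np.nanmedian(P[(abs(P[...,2])<0.01)][:,2]))
    m=ok.astype(np.uint8)
    k,l,st,c=cv2.connectedComponentsWithStats(m)
    for i in range(1,k):
        if st[i,4]<40:continue
        q=P[l==i];z=q[:,2];
        print(i,st[i],'min',q.min(0).round(3),'max',q.max(0).round(3),'rgb',np.median(im[l==i],0)[::-1])
E
python3 - <<'E'
import cv2
im=cv2.imread('pics/scene0.png')
cv2.imwrite('pics/crop0.png',cv2.resize(im[150:340,80:360],None,fx=2.8,fy=2.8,interpolation=3))
E
```

```text
scene table z 0.0008215373516142765
273 [ 198  146  115  116 5879] min [ 0.389 -0.225  0.004] max [0.675 0.461 0.113] rgb [73. 73. 69.]
280 [ 300  146   40   77 1582] min [0.64  0.072 0.004] max [0.789 0.56  0.152] rgb [56. 64. 75.]
947 [165 222  19  32 457] min [ 0.429 -0.237  0.004] max [ 0.499 -0.13   0.082] rgb [136. 122. 102.]
993 [ 239  229  122  102 7033] min [ 0.709 -0.305  0.004] max [0.929 0.027 0.1  ] rgb [185. 175. 153.]
1031 [146 236  22  33 483] min [ 0.379 -0.307  0.004] max [ 0.493 -0.205  0.082] rgb [136. 120. 101.]
1101 [178 251  20  33 522] min [ 0.513 -0.32   0.004] max [ 0.6   -0.212  0.082] rgb [136.  121.  100.5]
1108 [ 123  253   26   61 1020] min [ 0.488 -0.458  0.004] max [ 0.552 -0.404  0.158] rgb [102.  75.  44.]
1111 [216 252  20  34 516] min [ 0.603 -0.276  0.004] max [ 0.689 -0.163  0.081] rgb [117.  31.  24.]
1164 [ 180  272   37   59 1190] min [ 0.612 -0.438  0.004] max [ 0.698 -0.313  0.083] rgb [115.  28.  21.]
1277 [   0  304   67   72 2762] min [ 0.247 -0.7    0.004] max [ 0.454 -0.562  0.025] rgb [96. 89. 86.]
side table z -0.0009729673598982691
1 [269 112  14  40 395] min [ 0.5   -0.444  0.006] max [ 0.551 -0.395  0.155] rgb [103.  72.  40.]
2 [289 113  61  18 558] min [ 0.201 -0.7    0.004] max [ 0.452 -0.557  0.022] rgb [105.  93.  86.]
8 [ 231  134   73  121 5271] min [ 0.446 -0.422  0.004] max [0.698 0.124 0.11 ] rgb [72. 67. 60.]
11 [ 145  168   76  152 6077] min [ 0.706 -0.3    0.004] max [0.931 0.311 0.151] rgb [126. 133.  79.]
19 [ 249  277   87   90 6507] min [0.447 0.206 0.013] max [0.623 0.423 0.058] rgb [217. 200. 173.]
```

View pics/crop0.png

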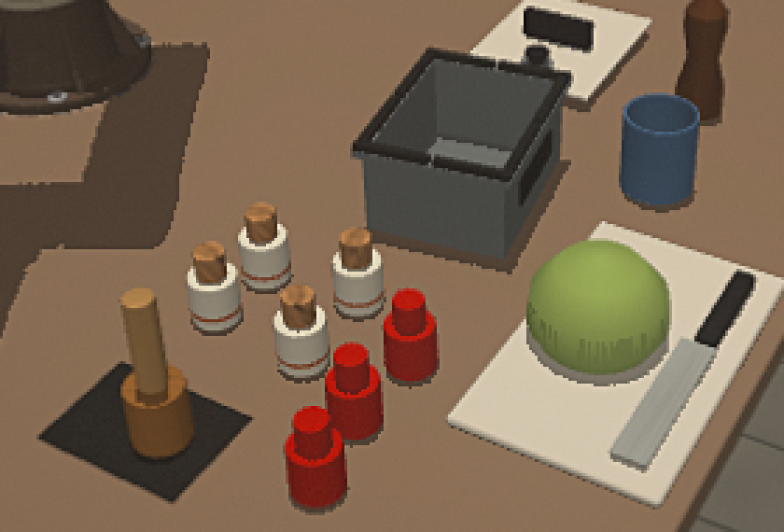

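The crop confirms four white jars with corks and three red look-alikes to avoid. Next I'll get precise poses.

```bash
python3 - <<'E'
from h import *
A={n:np.load(f"/tmp/{n}.npz") for n in ["scene","side"]}
for n in A:
    im,P=A[n]['im'],A[n]['P'];x,y,z=P[...,0],P[...,1],P[...,2]
    # jar & mallet tops
    for lo,hi,nm in[(0.072,0.09,'tops'),(0.148,0.165,'mallet/mill')]:
        m=((z>lo)&(z<hi)&(x>0.35)&(x<0.72)&(y<-0.1)&(y>-0.5)).astype(np.uint8)
        if nm!='tops': m=((z>lo)&(z<hi)&(x>0.35)&(x<0.9)).astype(np.uint8)
        k,l,st,c=cv2.connectedComponentsWithStats(m)
        for i in range(1,k):
            if st[i,4]<8: continue
            q=P[l==i];q=q[q[:,2]>np.percentile(q[:,2],50)-0.003]
            # disc centre: min enclosing circle of the xy
            (cx,cy),r=cv2.minEnclosingCircle(np.float32(q[:,:2]*1000))
            print(n,nm,'px',c[i].round(),'xy',np.median(q,0).round(4),'circ',round(cx,1),round(cy,1),round(r,1),'rgb',np.median(im[l==i],0)[::-1])
    # gasket
    g=(z>0.1035)&(z<0.116)&(im.max(2)<60)&(x>0.3)&(x<0.75)&(y>-0.25)&(y<0.2)
    q=P[g]; r=cv2.minAreaRect(np.float32(q[:,:2]*1000)); print(n,'gasket',g.sum(),r,'z',np.median(q[:,2]))
    # lid plate white
    w=(im.min(2)>110)&(z>0.01)&(z<0.03)&(x>0.4)&(x<0.68)&(y>0.1)&(y<0.5)
    q=P[w];r=cv2.minAreaRect(np.float32(q[:,:2]*1000)); print(n,'lid',w.sum(),r,'z',np.median(q[:,2]))
    w=(z>0.045)&(z<0.066)&(x>0.4)&(x<0.68)&(y>0.17)&(y<0.5)
    q=P[w];r=cv2.minAreaRect(np.float32(q[:,:2]*1000)); print(n,'rib',w.sum(),r,'z',np.median(q[:,2]))
    w=(z>0.03)&(z<0.045)&(im.max(2)<70)&(x>0.4)&(x<0.68)&(y>0.17)&(y<0.5)
    q=P[w]; print(n,'vent',np.median(q,0),q.min(0),q.max(0))
    # mat
    m=((abs(z)<0.01)&(im.max(2)<48)&(x>0.4)&(x<0.65)&(y<-0.32)&(y>-0.52))
    q=P[m];r=cv2.minAreaRect(np.float32(q[:,:2]*1000)); print(n,'mat',m.sum(),r)
E
```

```text
scene tops px [172. 226.] xy [ 0.4733 -0.2115  0.0784] circ 474.4 -207.9 17.7 rgb [155.  109.5  68. ]
scene tops px [207. 235.] xy [ 0.5755 -0.1982  0.0789] circ 575.6 -199.2 16.0 rgb [155. 108.  67.]
scene tops px [154. 240.] xy [ 0.4675 -0.2829  0.0781] circ 466.2 -281.7 15.1 rgb [154. 109.  66.]
scene tops px [186. 256.] xy [ 0.5758 -0.2954  0.0786] circ 575.4 -293.9 16.9 rgb [155.5 109.   67.5]
scene tops px [225. 257.] xy [ 0.6647 -0.2521  0.0781] circ 664.7 -251.3 15.9 rgb [183.5  27.   16.5]
scene tops px [205. 277.] xy [ 0.6595 -0.3344  0.0784] circ 659.9 -334.4 16.0 rgb [184.  26.  15.]
scene tops px [133. 283.] xy [ 0.5313 -0.4394  0.0843] circ 525.3 -432.6 12.9 rgb [109.  83.  51.]
scene tops px [191. 300.] xy [ 0.6736 -0.413   0.0778] circ 672.4 -412.0 17.2 rgb [182.5  25.   12. ]
scene mallet/mill px [378.  22.] xy [0.3997 1.8289 0.1599] circ 400.7 1827.1 16.2 rgb [ 35.  68. 110.]
scene mallet/mill px [395.  24.] xy [0.5049 1.8289 0.1581] circ 504.3 1831.0 30.8 rgb [ 35.  66. 107.]
scene mallet/mill px [439.  30.] xy [0.7503 1.8274 0.1586] circ 738.4 1826.6 161.4 rgb [ 3
[... 2649 characters left out ...]
1 0.2817 0.1495] circ 734.2 282.2 9.2 rgb [90.5 54.  32. ]
side gasket 585 ((579.4161376953125, 11.177261352539062), (162.5686798095703, 204.9508514404297), 9.030989646911621) z 0.10653186689682359
side lid 5648 ((535.7996215820312, 314.3174133300781), (169.46348571777344, 211.81480407714844), 1.6923773288726807) z 0.019160612658235987
side rib 334 ((535.5490112304688, 315.42919921875), (89.31405639648438, 16.9043025970459), 1.774011254310608) z 0.05375124903434392
side vent [0.53754968 0.32109539 0.03727671] [0.49341349 0.24286922 0.0300873 ] [0.58000301 0.32503736 0.04489219]
side mat 266 ((505.9339599609375, -423.9510192871094), (142.72494506835938, 102.87120056152344), 1.185925006866455)
```

Cork tops, averaged over both views, are at about (474,-207), (575,-197), (467,-279) and (576,-292) mm, with height 78 mm as expected. The gasket is at z 107 mm and the box centre is about (578, 9) with yaw 9.1°. The lid is at (535,314) and the mallet at (523,-428). The two cameras disagree by about 5 mm in y, so I'll refine with the wrist camera.

>>> play_rows([
  [0, 0, -0.02, 0.0425, 0.051, 0.008, 0.6],
  [0, 0, -0.02, 0.0425, 0.051, 0.008, 0.6],
  [0, 0, -0.02, 0.0425, 0.051, 0, 0.6],
  [0, 0, -0.02, 0.0425, 0.051, 0, 0.6],
  [0, 0, 0, 0.0425, 0.051, 0, 0.6],
  [0, 0, 0, 0.0425, 0.051, 0, 0.6],
  [0, 0, 0, 0.0425, 0.051, 0, 0.6],
  [0, 0, 0, 0.0425, 0.051, 0, 0.6],
])

```text
t: 1.25
eef_pos: [0.4792, -0.2688, 0.2516]
ee_rot: [3.14, 0.001, -2.992]
force: [0.6, -0.4, -0.0]
width: 0.0527
```

```bash
cat > jars.py <<'E'
from h import *
import sys
im,d,s=snap('wrist','w_%d.png'%int(get_state()['t']*100))
print('t',s['t'],'tcp',s['eef_pos'].round(4),s['ee_rot'].round(4),s['force'].round(1),s['width'])
P=cloud('wrist',d,s);z=P[...,2]
hsv=cv2.cvtColor(im,cv2.COLOR_BGR2HSV)
m=((z>0.07)&(z<0.09)).astype(np.uint8)
k,l,st,c=cv2.connectedComponentsWithStats(m)
for i in range(1,k):
    if st[i,4]<60: continue
    q=P[l==i];(cx,cy),r=cv2.minEnclosingCircle(np.float32(q[:,:2]*1000))
    if r<10 or r>26: continue
    print('px',c[i].round(),'circ',round(cx,1),round(cy,1),'r',round(r,1),'z',np.median(q[:,2]).round(4),'rgb',np.median(im[l==i],0)[::-1],'d',np.round([cx/1000-s['eef_pos'][0],cy/1000-s['eef_pos'][1]],4))
E
python3 jars.py
```

```text
t 1.25 tcp [ 0.4792 -0.2688  0.2516] [ 3.1401e+00  1.1000e-03 -2.9917e+00] [ 0.6 -0.4 -0. ] 0.05270813155830586
px [245. 164.] circ 469.1 -278.7 r 14.9 z 0.0779 rgb [195. 154. 109.] d [-0.0102 -0.0099]
px [313. 179.] circ 474.4 -207.1 r 14.7 z 0.0779 rgb [191.  153.  107.5] d [-0.0048  0.0617]
px [104. 192.] circ 523.7 -424.6 r 13.6 z 0.0805 rgb [176. 137.  90.] d [ 0.0445 -0.1558]
px [489. 233.] circ 505.6 -6.9 r 25.0 z 0.0723 rgb [81.5 79.5 77. ] d [0.0263 0.2619]
px [222. 255.] circ 576.3 -290.1 r 14.9 z 0.0778 rgb [199. 163. 124.] d [ 0.097  -0.0213]
px [248. 321.] circ 660.5 -248.9 r 13.8 z 0.0765 rgb [183.5  35.   24. ] d [0.1813 0.02  ]
```

The wrist view shows the corks at radius 15 mm and z 78 mm, which agrees with the fixed cameras. I'll take jar D at (576,-290) first, since it's the most exposed.

>>> play_rows([
  [0, 0, 0, 0.05, -0.011, -0.03, 0.6],
  [0, 0, 0, 0.047, -0.01, -0.04, 0.6],
  [0, 0, 0, 0, 0, -0.04, 0.6],
  [0, 0, 0, 0, 0, 0, 0.6],
  [0, 0, 0, 0, 0, 0, 0.6],
])

```text
t: 1.92
eef_pos: [0.5857, -0.2835, 0.1416]
ee_rot: [-3.141, 0.007, -2.982]
force: [0.6, 0.1, 0.2]
width: 0.0527
```

```bash
python3 jars.py
```

```text
t 1.925 tcp [ 0.5857 -0.2835  0.1416] [-3.141   0.0073 -2.9824] [0.6 0.1 0.2] 0.05274251074600702
px [292.  29.] circ 469.4 -278.7 r 14.8 z 0.0779 rgb [246. 201. 147.] d [-0.1163  0.0048]
px [405.  60.] circ 475.0 -207.1 r 14.9 z 0.0779 rgb [242. 195. 137.] d [-0.1107  0.0764]
px [55. 85.] circ 524.3 -424.3 r 13.9 z 0.0808 rgb [162. 124.  79.] d [-0.0614 -0.1408]
px [246. 196.] circ 576.8 -290.4 r 15.0 z 0.0779 rgb [183. 144. 103.] d [-0.0089 -0.0069]
px [377. 214.] circ 576.1 -196.3 r 15.1 z 0.0778 rgb [235. 187. 129.] d [-0.0096  0.0872]
px [283. 310.] circ 665.1 -247.9 r 14.8 z 0.0777 rgb [194.  35.  26.] d [0.0794 0.0355]
```

>>> play_rows([
  [0, -0.003, 0, -0.009, -0.007, -0.03, 0.6],
  [0, -0.003, 0, 0, 0, -0.03, 0.6],
  [0, 0, 0, 0, 0, 0, 0.6],
  [0, 0, 0, 0, 0, 0, 0.6],
])

```text
t: 2.48
eef_pos: [0.5798, -0.2922, 0.0909]
ee_rot: [-3.134, 0.027, -2.982]
force: [0.2, -0.2, 0.4]
width: 0.0524
```

>>> play_rows([
  [0.007, 0.025, 0, -0.003, 0.002, -0.015, 0.6],
  [0, 0, 0, 0, 0, 0, 0.6],
  [0, 0, 0, 0, 0, 0, 0.6],
])

```text
t: 2.85
eef_pos: [0.5784, -0.2903, 0.0782]
ee_rot: [3.139, 0.005, -2.982]
force: [-0.4, 0.5, -0.1]
width: 0.053
```

```bash
python3 jars.py
```

```text
t 2.85 tcp [ 0.5784 -0.2903  0.0782] [ 3.139   0.0054 -2.9817] [-0.4  0.5 -0.1] 0.05296687951484935
px [321.  27.] circ 469.5 -278.7 r 14.9 z 0.078 rgb [243. 195. 139.] d [-0.1089  0.0116]
px [478.  64.] circ 475.0 -207.4 r 15.1 z 0.0778 rgb [231. 182. 124.] d [-0.1034  0.083 ]
px [254. 244.] circ 576.3 -290.3 r 14.8 z 0.0779 rgb [172. 131.  90.] d [-0.0021  0.0001]
px [189. 243.] circ 582.9 -323.4 r 12.6 z 0.0815 rgb [162. 153. 137.] d [ 0.0045 -0.0331]
px [320. 243.] circ 572.1 -256.1 r 12.7 z 0.0816 rgb [164. 154. 138.] d [-0.0063  0.0342]
```

>>> play_rows([
  [0, 0.005, 0, -0.002, 0, -0.013, 0.6],
  [0, 0, 0, 0, 0, 0, 0.6],
  [0, 0, 0, 0, 0, 0, 0.2],
  [0, 0, 0, 0, 0, 0, 0.2],
  [0, 0, 0, 0, 0, 0, 0.2],
], grip_force=25)

```text
t: 3.52
eef_pos: [0.576, -0.2903, 0.064]
ee_rot: [3.138, -0.0, -2.982]
force: [0.9, -0.1, -1.4]
width: 0.0293
```

>>> play_rows([
  [0, 0, 0, 0, 0, 0.03, 0.2],
  [0, 0, 0, 0, 0, 0.05, 0.2],
  [0, 0, 0, 0, 0.02, 0.05, 0.2],
  [0, 0, 0, 0.004, 0.05, 0.005, 0.2],
  [0, 0, 0, 0.004, 0.055, 0, 0.2],
  [0, 0, 0, 0.004, 0.055, 0, 0.2],
  [0, 0, 0, 0.004, 0.055, 0, 0.2],
  [0, 0, 0, 0.004, 0.055, 0, 0.2],
  [0, 0, 0, 0.004, 0.035, 0, 0.2],
  [0, 0, 0, 0, 0, 0, 0.2],
  [0, 0, 0, 0, 0, 0, 0.2],
])

```text
t: 4.9
eef_pos: [0.5963, 0.0452, 0.2021]
ee_rot: [3.134, -0.002, -2.985]
force: [0.1, -0.3, -1.9]
width: 0.0293
```

```bash
cat > box.py <<'E'
from h import *
im,d,s=snap('wrist','wb_%d.png'%int(get_state()['t']*100))
print('t',s['t'],'tcp',s['eef_pos'].round(4),s['ee_rot'].round(4),s['width'])
P=cloud('wrist',d,s);z=P[...,2]
np.savez('/tmp/wb.npz',P=P,im=im)
g=(z>0.1035)&(z<0.113)&(im.max(2)<90)&(P[...,0]>.44)&(P[...,0]<.71)&(P[...,1]>-.14)&(P[...,1]<.16)
q=P[g];print('gasket',len(q),cv2.minAreaRect(np.float32(q[:,:2]*1000)),np.median(q[:,2]))
E
python3 box.py
```

```text
t 4.9 tcp [0.5963 0.0452 0.2021] [ 3.1341e+00 -1.8000e-03 -2.9846e+00] 0.02934260894669655
gasket 9229 ((563.5218505859375, 6.311668395996094), (133.20828247070312, 204.5464324951172), 8.910948753356934) 0.10741421335633963
```

```bash
ls pics; cp pics/wb_49*.png pics/v.png; python3 - <<'E'
from h import *
A=np.load('/tmp/wb.npz');P,im=A['P'],A['im'];z=P[...,2]
g=(z>0.1035)&(z<0.113)&(im.max(2)<90)&(P[...,0]>.44)&(P[...,0]<.71)&(P[...,1]>-.14)&(P[...,1]<.16)
th=np.radians(9.0);ex=np.array([np.cos(th),np.sin(th)]);ey=np.array([-ex[1],ex[0]])
q=P[g][:,:2]-[.578,.009];a=q@ex;b=q@ey
for v,nm in((a,'x'),(b,'y')):
    h,e=np.histogram(v*1000,bins=np.arange(-120,121,4)); print(nm,[(int(x),int(c)) for x,c in zip(e,h) if c>20])
E
```

```text
crop0.png
scene0.png
side0.png
w_125.png
w_192.png
w_285.png
wb_490.png
wrist0.png
x [(-84, 98), (-80, 1760), (-76, 1746), (-72, 1049), (-68, 191), (-64, 195), (-60, 192), (-56, 191), (-52, 193), (-48, 161), (-44, 190), (-40, 188), (-36, 156), (-32, 184), (-28, 158), (-24, 170), (-20, 159), (-16, 162), (-12, 159), (-8, 155), (-4, 98), (0, 37), (4, 152), (8, 151), (12, 146), (16, 144), (20, 136), (24, 144), (28, 128), (32, 142), (36, 136), (40, 132), (44, 121), (48, 104)]
y [(-104, 346), (-100, 938), (-96, 998), (-92, 532), (-88, 89), (-84, 96), (-80, 92), (-76, 96), (-72, 93), (-68, 86), (-64, 98), (-60, 91), (-56, 93), (-52, 92), (-48, 91), (-44, 96), (-40, 85), (-36, 86), (-32, 85), (-28, 86), (-24, 87), (-20, 86), (-16, 90), (-12, 85), (-8, 93), (-4, 46), (0, 29), (4, 91), (8, 95), (12, 82), (16, 86), (20, 95), (24, 90), (28, 76), (32, 96), (36, 90), (40, 87), (44, 83), (48, 94), (52, 89), (56, 85), (60, 90), (64, 89), (68, 86), (72, 97), (76, 97), (80, 89), (84, 99), (88, 430), (92, 909), (96, 917), (100, 302)]
```

View pics/v.png

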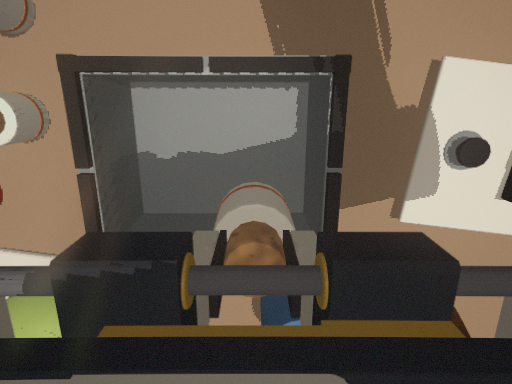

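The wrist view shows the box opening clearly, with the gasket between about columns 60 and 350 and the held jar at (255,230). The box centre refines to (578.2, 7.6) mm, yaw 9.0°. I'll place this jar at the (+33,+40) slot.

>>> play_rows([
  [-0.007, 0, 0, 0.008, 0.007, 0, 0.2],
  [0, 0, 0, 0, 0, -0.02, 0.2],
  [0, 0, 0, 0, 0, -0.035, 0.2],
  [0, 0, 0, 0, 0, -0.035, 0.2],
  [0, 0, 0, 0, 0, -0.015, 0.2],
  [0, 0, 0, 0, 0, 0, 0.2],
  [0, 0, 0, 0, 0, 0, 0.2],
])

```text
t: 5.82
eef_pos: [0.6089, 0.0488, 0.0969]
ee_rot: [-3.14, 0.002, -2.991]
force: [0.9, -0.1, -2.2]
width: 0.0295
```

>>> play_rows([
  [0, 0, 0.008, -0.004, 0.003, -0.018, 0.2],
  [0, 0, 0, 0, 0, 0, 0.2],
  [0, 0, 0, 0, 0, -0.008, 0.2],
  [0, 0, 0, 0, 0, 0, 0.2],
  [0, 0, 0, 0, 0, 0, 0.2],
])

```text
t: 6.45
eef_pos: [0.6088, 0.0527, 0.0761]
ee_rot: [-3.141, 0.011, -2.983]
force: [0.7, 0.3, -1.3]
width: 0.0292
```

>>> play_rows([
  [0, 0.011, 0, -0.004, 0, -0.004, 0.2],
  [0, 0, 0, 0, 0, -0.002, 0.2],
  [0, 0, 0, 0, 0, -0.001, 0.2],
  [0, 0, 0, 0, 0, 0, 0.2],
])

```text
t: 6.95
eef_pos: [0.6047, 0.0527, 0.069]
ee_rot: [3.14, -0.0, -2.983]
force: [-0.1, -0.3, -1.7]
width: 0.0295
```

>>> play_rows([
  [0, 0, 0, 0, 0, 0, 0.48],
  [0, 0, 0, 0, 0, 0, 0.48],
  [0, 0, 0, 0, 0, 0.03, 0.48],
  [0, 0, 0, 0, 0, 0.05, 0.48],
  [0, 0, 0, 0, -0.02, 0.04, 0.6],
  [0, 0, 0, -0.005, -0.06, 0, 0.6],
  [0, 0, 0, -0.005, -0.06, 0, 0.6],
  [0, 0, 0, -0.01, -0.06, 0, 0.6],
  [0, 0, 0, -0.005, -0.03, -0.02, 0.6],
  [0, 0, 0, 0, 0, -0.02, 0.6],
  [0, 0, 0, 0, 0, 0, 0.6],
  [0, 0, 0, 0, 0, 0, 0.6],
])

```text
t: 8.45
eef_pos: [0.5805, -0.1844, 0.1568]
ee_rot: [-3.14, 0.008, -2.98]
force: [-0.4, 0.1, 0.1]
width: 0.0524
```

```bash
python3 jars.py;python3 - <<'E'
from h import *
snap('scene','sc1.png')
E
```

```text
t 8.45 tcp [ 0.5805 -0.1844  0.1568] [-3.1397  0.0084 -2.9798] [-0.4  0.1  0.1] 0.05236228592118906
px [135.  19.] circ 469.6 -278.1 r 15.0 z 0.078 rgb [241. 194. 138.] d [-0.1109 -0.0938]
px [246.  45.] circ 475.1 -206.7 r 15.0 z 0.078 rgb [245. 200. 145.] d [-0.1054 -0.0223]
px [239. 195.] circ 575.9 -195.9 r 14.8 z 0.0779 rgb [180. 139.  97.] d [-0.0045 -0.0116]
```

View pics/sc1.png

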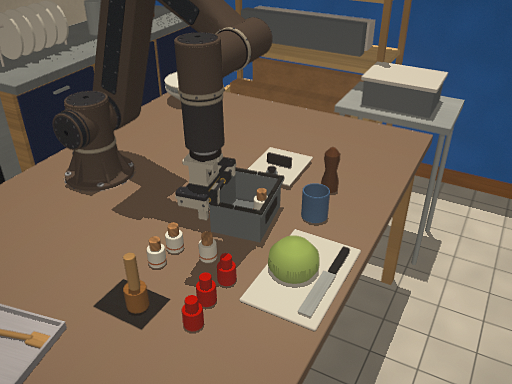

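The first jar stands upright in the box (cork at about (262,195)) and the others haven't moved. Jar B is next.

>>> play_rows([
  [0, 0.01, 0, -0.0045, -0.0115, -0.03, 0.6],
  [0, 0.008, 0, 0, 0, -0.03, 0.6],
  [0, 0, 0, 0, 0, -0.01, 0.6],
  [0, 0, 0, 0, 0, 0, 0.6],
  [0, 0, 0, 0, 0, 0, 0.6],
])

```text
t: 9.18
eef_pos: [0.5798, -0.1938, 0.0905]
ee_rot: [-3.14, -0.001, -2.975]
force: [-0.7, 1.2, 0.5]
width: 0.0531
```

>>> play_rows([
  [0, 0, -0.008, -0.004, -0.002, -0.012, 0.6],
  [0, 0, 0, 0, 0, 0, 0.6],
  [0, 0, 0, 0, 0, -0.012, 0.6],
  [0, 0, 0, 0, 0, 0, 0.6],
  [0, 0, 0, 0, 0, 0, 0.6],
])

```text
t: 9.8
eef_pos: [0.5764, -0.196, 0.0666]
ee_rot: [-3.14, 0.001, -2.983]
force: [-0.5, 0.3, -0.7]
width: 0.0524
```

>>> play_rows([
  [0, 0, 0, 0, 0, -0.002, 0.2],
  [0, 0, 0, 0, 0, 0, 0.2],
  [0, 0, 0, 0, 0, 0, 0.2],
  [0, 0, 0, 0, 0, 0, 0.2],
  [0, 0, 0, 0, 0, 0.03, 0.2],
  [0, 0, 0, 0, 0, 0.05, 0.2],
  [0, 0, 0, 0, 0.01, 0.05, 0.2],
  [0, 0, 0, 0.012, 0.045, 0.005, 0.2],
  [0, 0, 0, 0.012, 0.055, 0, 0.2],
  [0, 0, 0, 0.012, 0.045, 0, 0.2],
  [0, 0, 0, 0, 0, 0, 0.2],
  [0, 0, 0, 0, 0, 0, 0.2],
])

```text
t: 11.3
eef_pos: [0.6099, -0.0362, 0.2019]
ee_rot: [3.14, -0.003, -2.986]
force: [-0.3, -1.3, -2.5]
width: 0.0292
```

>>> play_rows([
  [0, 0, 0.003, 0.006, 0.0095, 0, 0.2],
  [0, 0, 0, 0, 0, -0.02, 0.2],
  [0, 0.004, 0, 0, 0, -0.035, 0.2],
  [0, 0.004, 0, 0, 0, -0.035, 0.2],
  [0, 0, 0, 0, 0, -0.012, 0.2],
  [0, 0, 0, 0, 0, 0, 0.2],
  [0, 0, 0, 0, 0, 0, 0.2],
])

```text
t: 12.18
eef_pos: [0.6183, -0.0294, 0.0995]
ee_rot: [3.139, -0.007, -2.988]
force: [-0.1, 0.8, -1.8]
width: 0.0293
```

>>> play_rows([
  [0, -0.006, 0.005, -0.002, 0.002, -0.014, 0.2],
  [0, 0, 0, 0, 0, -0.007, 0.2],
  [0, 0, 0, 0, 0, 0, 0.2],
  [0, 0, 0, 0, 0, -0.005, 0.2],
  [0, 0, 0, 0, 0, 0, 0.2],
  [0, 0, 0, 0, 0, 0, 0.2],
])

```text
t: 12.92
eef_pos: [0.6199, -0.027, 0.0784]
ee_rot: [3.141, 0.008, -2.983]
force: [-0.0, 0.2, -1.7]
width: 0.0297
```

>>> play_rows([
  [0, 0.008, 0, -0.003, 0, -0.005, 0.2],
  [0, 0, 0, 0, 0, 0, 0.2],
  [0, 0, 0, 0, 0, -0.003, 0.2],
  [0, 0, 0, 0, 0, 0, 0.2],
])

```text
t: 13.42
eef_pos: [0.6168, -0.027, 0.0699]
ee_rot: [3.139, -0.001, -2.982]
force: [-0.2, -0.6, -1.7]
width: 0.0294
```

>>> play_rows([
  [0, 0, 0, 0, 0, 0, 0.48],
  [0, 0, 0, 0, 0, 0, 0.48],
  [0, 0, 0, 0, 0, 0.03, 0.48],
  [0, 0, 0, 0, 0, 0.05, 0.48],
  [0, 0, 0, -0.01, -0.01, 0.045, 0.6],
  [0, 0, 0, -0.04, -0.05, 0, 0.6],
  [0, 0, 0, -0.04, -0.05, 0, 0.6],
  [0, 0, 0, -0.035, -0.045, 0, 0.6],
  [0, 0, 0, -0.01, -0.02, -0.02, 0.6],
  [0, 0, 0, 0, 0, -0.025, 0.6],
  [0, 0, 0, 0, 0, 0, 0.6],
  [0, 0, 0, 0, 0, 0, 0.6],
])

```text
t: 14.92
eef_pos: [0.4806, -0.2062, 0.1583]
ee_rot: [-3.139, 0.01, -2.98]
force: [0.5, 0.8, -0.1]
width: 0.0524
```

```bash
python3 jars.py
```

```text
t 14.925 tcp [ 0.4806 -0.2062  0.1583] [-3.1393  0.0098 -2.9801] [ 0.5  0.8 -0.1] 0.05237529708005639
px [159. 172.] circ 468.9 -278.0 r 14.9 z 0.078 rgb [182. 144. 102.] d [-0.0117 -0.0718]
px [254. 194.] circ 474.4 -206.8 r 14.8 z 0.0779 rgb [173. 134.  93.] d [-0.0062 -0.0006]
```

>>> play_rows([
  [0, 0.01, 0, -0.008, 0, -0.03, 0.6],
  [0, 0.008, 0, 0, 0, -0.03, 0.6],
  [0, 0, 0, 0, 0, -0.01, 0.6],
  [0, 0, 0, 0, 0, 0, 0.6],
  [0, 0, 0, 0, 0, 0, 0.6],
])

```text
t: 15.6
eef_pos: [0.4773, -0.2051, 0.0919]
ee_rot: [-3.14, -0.0, -2.976]
force: [-0.3, 0.3, 0.1]
width: 0.0526
```

>>> play_rows([
  [0, 0, -0.006, -0.003, -0.002, -0.013, 0.6],
  [0, 0, 0, 0, 0, 0, 0.6],
  [0, 0, 0, 0, 0, -0.013, 0.6],
  [0, 0, 0, 0, 0, 0, 0.6],
  [0, 0, 0, 0, 0, -0.001, 0.6],
  [0, 0, 0, 0, 0, 0, 0.2],
  [0, 0, 0, 0, 0, 0, 0.2],
  [0, 0, 0, 0, 0, 0, 0.2],
])

```text
t: 16.6
eef_pos: [0.4752, -0.2074, 0.0648]
ee_rot: [-3.139, 0.003, -2.982]
force: [-0.4, 0.4, -1.8]
width: 0.03
```

>>> play_rows([
  [0, 0, 0, 0, 0, 0.03, 0.2],
  [0, 0, 0, 0, 0, 0.05, 0.2],
  [0, 0, 0, 0.005, 0.02, 0.05, 0.2],
  [0, 0, 0, 0.015, 0.055, 0.005, 0.2],
  [0, 0, 0, 0.015, 0.055, 0, 0.2],
  [0, 0, 0, 0.015, 0.055, 0, 0.2],
  [0, 0, 0, 0.01, 0.05, 0, 0.2],
  [0, 0, 0, 0, 0, 0, 0.2],
  [0, 0, 0, 0, 0, 0, 0.2],
])

```text
t: 17.73
eef_pos: [0.5327, 0.0354, 0.2029]
ee_rot: [3.141, 0.0, -2.985]
force: [0.7, -0.1, -2.4]
width: 0.0294
```

>>> play_rows([
  [0, 0, 0.003, 0.005, 0.0075, 0, 0.2],
  [0, 0, 0, 0, 0, -0.02, 0.2],
  [0, 0.003, 0, 0, 0, -0.035, 0.2],
  [0, 0.003, 0, 0, 0, -0.035, 0.2],
  [0, 0, 0, 0, 0, -0.012, 0.2],
  [0, 0, 0, 0, 0, 0, 0.2],
  [0, 0, 0, 0, 0, 0, 0.2],
])

```text
t: 18.6
eef_pos: [0.5403, 0.0395, 0.101]
ee_rot: [3.14, -0.001, -2.989]
force: [0.7, 0.3, -2.4]
width: 0.0297
```

>>> play_rows([
  [0, -0.003, 0.005, -0.001, 0.002, -0.014, 0.2],
  [0, 0, 0, 0, 0, -0.007, 0.2],
  [0, 0, 0, 0, 0, 0, 0.2],
  [0, 0, 0, 0, 0, -0.005, 0.2],
  [0, 0, 0, 0, 0, 0, 0.2],
  [0, 0, 0, 0, 0, 0, 0.2],
])

```text
t: 19.35
eef_pos: [0.5406, 0.0423, 0.0755]
ee_rot: [3.139, 0.006, -2.983]
force: [-0.5, -0.6, -1.6]
width: 0.0295
```

>>> play_rows([
  [0, 0.006, 0, -0.001, 0, -0.004, 0.2],
  [0, 0, 0, 0, 0, 0, 0.2],
  [0, 0, 0, 0, 0, -0.0015, 0.2],
  [0, 0, 0, 0, 0, 0, 0.2],
  [0, 0, 0, 0, 0, 0, 0.48],
  [0, 0, 0, 0, 0, 0, 0.48],
])

```text
t: 20.1
eef_pos: [0.5402, 0.0425, 0.0704]
ee_rot: [3.138, 0.001, -2.983]
force: [0.1, 0.4, 0.1]
width: 0.0405
```

>>> play_rows([
  [0, 0, 0, 0, 0, 0.03, 0.48],
  [0, 0, 0, 0, 0, 0.05, 0.48],
  [0, 0, 0, 0, -0.02, 0.045, 0.6],
  [0, 0, 0, -0.015, -0.06, 0, 0.6],
  [0, 0, 0, -0.015, -0.06, 0, 0.6],
  [0, 0, 0, -0.015, -0.06, 0, 0.6],
  [0, 0, 0, -0.015, -0.06, 0, 0.6],
  [0, 0, 0, -0.01, -0.05, -0.02, 0.6],
  [0, 0, 0, 0, 0, -0.025, 0.6],
  [0, 0, 0, 0, 0, 0, 0.6],
  [0, 0, 0, 0, 0, 0, 0.6],
])

```text
t: 21.48
eef_pos: [0.4692, -0.2762, 0.1584]
ee_rot: [-3.14, 0.01, -2.979]
force: [-0.0, 0.3, -0.1]
width: 0.0527
```

```bash
python3 jars.py
```

```text
t 21.475 tcp [ 0.4692 -0.2762  0.1584] [-3.1398  0.0105 -2.9793] [-0.   0.3 -0.1] 0.05265421434076344
px [250. 201.] circ 468.9 -278.7 r 14.9 z 0.0779 rgb [184. 142.  98.] d [-0.0003 -0.0025]
px [ 51. 227.] circ 514.6 -423.5 r 10.2 z 0.0778 rgb [173.  134.   86.5] d [ 0.0454 -0.1474]
```

>>> play_rows([
  [0, 0.01, 0, -0.003, -0.002, -0.03, 0.6],
  [0, 0.008, 0, 0, 0, -0.03, 0.6],
  [0, 0, 0, 0, 0, -0.01, 0.6],
  [0, 0, 0, 0, 0, 0, 0.6],
  [0, 0, 0, 0, 0, 0, 0.6],
])

```text
t: 22.15
eef_pos: [0.4714, -0.2762, 0.093]
ee_rot: [-3.138, 0.002, -2.972]
force: [-0.9, -0.4, -0.2]
width: 0.0529
```

>>> play_rows([
  [0, 0, -0.01, -0.0025, -0.002, -0.014, 0.6],
  [0, 0, 0, 0, 0, 0, 0.6],
  [0, 0, 0, 0, 0, -0.013, 0.6],
  [0, 0, 0, 0, 0, 0, 0.6],
  [0, 0, 0, 0, 0, -0.001, 0.6],
  [0, 0, 0, 0, 0, 0, 0.2],
  [0, 0, 0, 0, 0, 0, 0.2],
  [0, 0, 0, 0, 0, 0, 0.2],
])

```text
t: 23.15
eef_pos: [0.4698, -0.2787, 0.065]
ee_rot: [-3.137, 0.004, -2.983]
force: [0.1, -0.1, -0.8]
width: 0.0293
```

>>> play_rows([
  [0, 0, 0, 0, 0, 0.03, 0.2],
  [0, 0, 0, 0, 0, 0.05, 0.2],
  [0, 0, 0, 0.01, 0.02, 0.05, 0.2],
  [0, 0, 0, 0.018, 0.055, 0.005, 0.2],
  [0, 0, 0, 0.018, 0.055, 0, 0.2],
  [0, 0, 0, 0.018, 0.055, 0, 0.2],
  [0, 0, 0, 0.012, 0.042, 0, 0.2],
  [0, 0, 0, 0, 0, 0, 0.2],
  [0, 0, 0, 0, 0, 0, 0.2],
])

```text
t: 24.28
eef_pos: [0.544, -0.0437, 0.203]
ee_rot: [-3.141, 0.002, -2.986]
force: [-0.1, -0.7, -2.2]
width: 0.0291
```

>>> play_rows([
  [0, 0, 0.003, 0.006, 0.0075, 0, 0.2],
  [0, 0, 0, 0, 0, -0.02, 0.2],
  [0, 0.003, 0, 0, 0, -0.035, 0.2],
  [0, 0.003, 0, 0, 0, -0.035, 0.2],
  [0, 0, 0, 0, 0, -0.012, 0.2],
  [0, 0, 0, 0, 0, 0, 0.2],
  [0, 0, 0, 0, 0, 0, 0.2],
])

```text
t: 25.15
eef_pos: [0.5524, -0.0398, 0.1009]
ee_rot: [3.142, 0.001, -2.989]
force: [-0.1, 0.2, -1.8]
width: 0.0295
```

```bash
python3 box.py; ls pics|tail -5; cp pics/wb_25*.png pics/v2.png
```

```text
t 25.15 tcp [ 0.5524 -0.0398  0.1009] [ 3.1416e+00  7.0000e-04 -2.9894e+00] 0.029522598712635167
gasket 2701 ((521.5995483398438, -14.159233093261719), (40.8758544921875, 174.6646728515625), 17.5795955657959) 0.10721925085046088
w_285.png
w_844.png
wb_2515.png
wb_490.png
wrist0.png
```

View pics/v2.png

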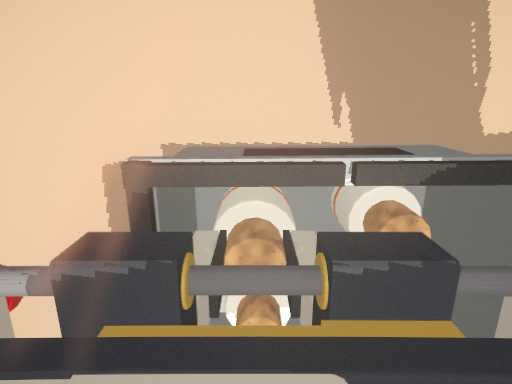

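The fourth jar (255,235) hangs free of the rim, and its neighbours stand upright.

>>> play_rows([
  [0, -0.002, 0.005, -0.001, 0.002, -0.014, 0.2],
  [0, 0, 0, 0, 0, -0.007, 0.2],
  [0, 0, 0, 0, 0, 0, 0.2],
  [0, 0, 0, 0, 0, -0.005, 0.2],
  [0, 0, 0, 0, 0, 0, 0.2],
  [0, 0.005, 0, -0.001, 0, -0.004, 0.2],
  [0, 0, 0, 0, 0, 0, 0.2],
])

```text
t: 26.08
eef_pos: [0.5514, -0.0372, 0.0708]
ee_rot: [3.141, 0.001, -2.984]
force: [0.3, -0.5, -1.0]
width: 0.0292
```

>>> play_rows([
  [0, 0, 0, 0, 0, -0.0008, 0.2],
  [0, 0, 0, 0, 0, 0, 0.48],
  [0, 0, 0, 0, 0, 0, 0.48],
  [0, 0, 0, 0, 0, 0.03, 0.48],
  [0, 0, 0, 0, 0, 0.05, 0.48],
  [0, 0, 0, 0, 0.02, 0.045, 0.4],
  [0, 0, -0.03, -0.003, 0.06, 0, 0.4],
  [0, 0, -0.03, -0.003, 0.06, 0, 0.4],
  [0, 0, -0.03, -0.003, 0.06, 0, 0.4],
  [0, 0, -0.03, -0.003, 0.055, 0, 0.4],
  [0, 0, 0, 0, 0.05, 0, 0.4],
  [0, 0, 0, 0, 0, 0, 0.4],
])

```text
t: 27.58
eef_pos: [0.5394, 0.2774, 0.2035]
ee_rot: [3.137, 0.009, -3.109]
force: [0.2, -0.9, -0.1]
width: 0.0347
```

>>> play_rows([
  [0, 0, 0, 0, 0, 0, 0.4],
])

```text
t: 27.7
eef_pos: [0.5392, 0.2775, 0.2034]
ee_rot: [3.137, 0.009, -3.109]
force: [-1.2, -1.1, -0.6]
width: 0.0352
```

```bash
cat > lid.py <<'E'
from h import *
n='wl_%d.png'%int(get_state()['t']*100)
im,d,s=snap('wrist',n)
print(n,'t',s['t'],'tcp',s['eef_pos'].round(4),s['ee_rot'].round(4),s['width'])
P=cloud('wrist',d,s);x,y,z=P[...,0],P[...,1],P[...,2]
np.savez('/tmp/wl.npz',P=P,im=im)
w=(z>0.015)&(z<0.026)&(im.min(2)>110)&(y>.15)
q=P[w];print('plate',len(q),cv2.minAreaRect(np.float32(q[:,:2]*1000)),np.median(q[:,2]))
w=(z>0.05)&(z<0.062)&(im.max(2)<90)&(y>.15)
q=P[w];print('rib',len(q),cv2.minAreaRect(np.float32(q[:,:2]*1000)),np.median(q[:,2]))
w=(z>0.034)&(z<0.042)&(im.max(2)<90)&(y>.15)&(y<.30)
q=P[w];print('vent',len(q),cv2.minEnclosingCircle(np.float32(q[:,:2]*1000)),np.median(q,0))
E
python3 lid.py; cp pics/wl_2*.png pics/v3.png;python3 - <<'E'
from h import *
snap('scene','sc2.png')
E
```

```text
wl_2770.png t 27.7 tcp [0.5392 0.2775 0.2034] [ 3.1374  0.0089 -3.1085] 0.03520216253677897
plate 27027 ((535.756591796875, 314.21307373046875), (168.41954040527344, 209.91171264648438), 2.106154203414917) 0.020061977227463113
rib 1516 ((535.4453735351562, 313.70819091796875), (88.97252655029297, 15.457355499267578), 1.802386999130249) 0.05582159881833543
vent 849 ((619.29443359375, 274.8900146484375), 98.68793487548828) [0.54007356 0.25681496 0.03791567]
```

View pics/v3.png

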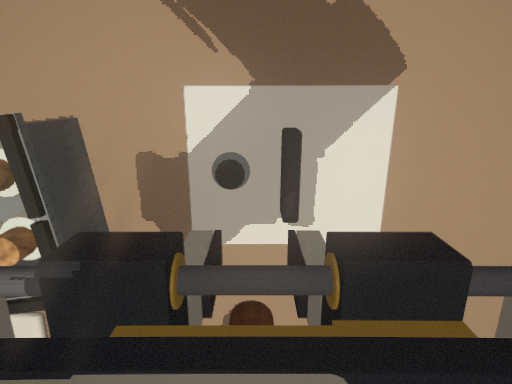

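View pics/sc2.png

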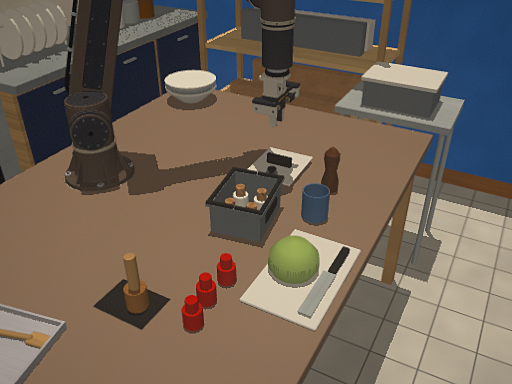

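All four corks are visible inside the box, at about (230,203), (240,190), (252,208) and (262,195). The rib is at (535.4, 313.7) with yaw about 1.9°. Next is the lid grasp.

>>> play_rows([
  [0, 0.009, 0, -0.005, 0.034, 0, 0.4],
  [0, 0, 0, 0, 0, -0.03, 0.4],
  [0, 0.003, 0, 0, 0, -0.04, 0.4],
  [0, 0.003, 0, 0, 0, -0.04, 0.4],
  [0, 0, 0, 0, 0, -0.02, 0.4],
  [0, 0, 0, 0, 0, 0, 0.4],
  [0, 0, 0, 0, 0, 0, 0.4],
])

```text
t: 28.68
eef_pos: [0.5373, 0.3044, 0.074]
ee_rot: [3.133, -0.002, -3.119]
force: [-0.1, 0.8, -0.1]
width: 0.035
```

>>> play_rows([
  [-0.008, 0, 0.011, -0.002, 0.009, -0.01, 0.4],
  [0, 0, 0, 0, 0, 0, 0.4],
  [0, 0, 0, 0, 0, -0.01, 0.4],
  [0, 0, 0, 0, 0, 0, 0.4],
  [0, 0, 0, 0, 0, 0, 0.4],
])

```text
t: 29.3
eef_pos: [0.5362, 0.315, 0.0554]
ee_rot: [3.139, 0.001, -3.107]
force: [0.2, -0.6, 0.8]
width: 0.0353
```

>>> play_rows([
  [-0.002, 0, 0, -0.001, -0.001, -0.012, 0.4],
  [0, 0, 0, 0, 0, 0, 0.4],
  [0, 0, 0, 0, 0, -0.006, 0.4],
  [0, 0, 0, 0, 0, 0, 0.4],
])

```text
t: 29.8
eef_pos: [0.5351, 0.3137, 0.036]
ee_rot: [3.141, 0.001, -3.108]
force: [-0.6, -0.1, 0.4]
width: 0.0348
```

```bash
python3 lid.py; cp pics/wl_29*.png pics/v4.png
```

```text
wl_2980.png t 29.8 tcp [0.5351 0.3137 0.036 ] [ 3.1414e+00  7.0000e-04 -3.1077e+00] 0.034813173100602675
plate 60935 ((520.2279052734375, 313.41351318359375), (138.80679321289062, 210.341064453125), 1.6185579299926758) 0.020066633491588576
rib 4523 ((526.9313354492188, 313.4769592285156), (52.44042205810547, 65.40345001220703), 55.38010025024414) 0.05582317865134273
vent 192 ((532.67236328125, 272.4954833984375), 26.09834861755371) [0.52619091 0.29308477 0.03673237]
```

View pics/v4.png

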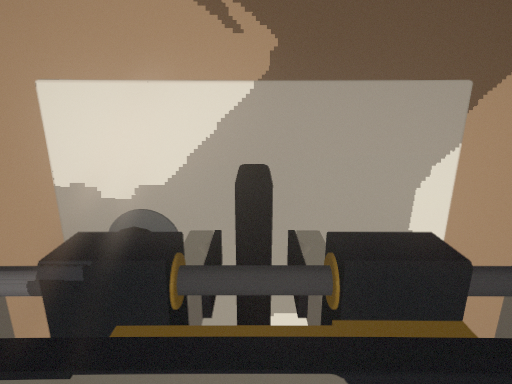

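>>> play_rows([
  [0, 0, 0, 0, 0, 0, 0.0],
  [0, 0, 0, 0, 0, 0, 0.0],
  [0, 0, 0, 0, 0, 0, 0.0],
  [0, 0, 0, 0, 0, 0, 0.0],
  [0, 0, 0, 0, 0, 0.02, 0.0],
  [0, 0, 0, 0, 0, 0.04, 0.0],
  [0, 0, 0, 0, 0, 0.05, 0.0],
  [0, 0, 0, 0, 0, 0.04, 0.0],
  [0, 0, 0, 0, 0, 0, 0.0],
  [0, 0, 0, 0, 0, 0, 0.0],
], grip_force=55)

```text
t: 31.1
eef_pos: [0.5308, 0.3109, 0.185]
ee_rot: [-3.137, -0.009, -3.11]
force: [-0.4, -1.0, -5.0]
width: 0.0157
```

```bash
python3 - <<'E'
from h import *
print(get_state())
im,d,s=snap('side','sd3.png')
P=cloud('side',d)
z=P[...,2]
w=(z>0.13)&(z<0.2)&(im.min(2)>110)&(P[...,0]>.4)&(P[...,0]<.7)&(P[...,1]>.15)&(P[...,1]<.5)
q=P[w];print(len(q),cv2.minAreaRect(np.float32(q[:,:2]*1000)),np.linalg.lstsq(np.c_[q[:,:2],np.ones(len(q))],q[:,2],rcond=None)[0])
E
```

```text
{'t': 31.1, 'q': array([ 0.84502808,  0.30468131, -0.18982936, -0.00359682, -1.08548042,
       -2.38247124]), 'qd': array([ 0.00026133, -0.01110904,  0.0136363 ,  0.00631089, -0.00216776,
       -0.00040395]), 'joint_efforts': array([ 2.70503713e-02, -5.64237213e+01,  3.02438807e+01,  7.48636633e+00,
       -1.12073533e-01, -3.85091732e-05]), 'eef_pos': array([0.53075004, 0.31092567, 0.18503599]), 'ee_rot': array([-3.13709943, -0.00862714, -3.10995137]), 'force': array([-0.43882676, -0.95789215, -5.03647551]), 'moment': array([ 0.02076031, -0.02237171,  0.0079635 ]), 'width': 0.01573167360384488}
3359 ((530.9461059570312, 312.009033203125), (168.8109588623047, 211.3148651123047), 1.5893410444259644) [-0.00798182 -0.01027284  0.1749171 ]
```

View pics/sd3.png

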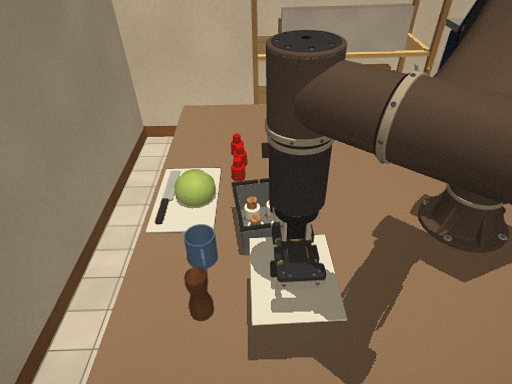

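The lid is held level: tilt is below 0.7°, width 15.7 mm and weight about 4–5 N. I'll carry it over the box.

>>> play_rows([
  [0, 0, 0.02, 0.005, -0.03, 0, 0.0],
  [0, 0, 0.02, 0.006, -0.045, 0, 0.0],
  [0, 0, 0.02, 0.006, -0.045, 0, 0.0],
  [0, 0, 0.02, 0.006, -0.045, 0, 0.0],
  [0, 0, 0.02, 0.006, -0.045, 0, 0.0],
  [0, 0, 0.02, 0.006, -0.045, 0, 0.0],
  [0, 0, 0, 0.005, -0.03, 0, 0.0],
  [0, 0, 0, 0, 0, 0, 0.0],
  [0, 0, 0, 0, 0, 0, 0.0],
])

```text
t: 32.28
eef_pos: [0.564, 0.0153, 0.169]
ee_rot: [-3.13, -0.032, -2.986]
force: [-0.1, -0.1, -5.4]
width: 0.0154
```

>>> play_rows([
  [0.01, -0.03, 0, 0.014, -0.008, 0.006, 0.0],
  [0, 0, 0, 0, 0, 0, 0.0],
  [0, 0, 0, 0, 0, 0, 0.0],
])

```text
t: 32.65
eef_pos: [0.5786, 0.0085, 0.1743]
ee_rot: [-3.135, -0.0, -2.983]
force: [0.5, -0.5, -5.2]
width: 0.0159
```

```bash
python3 box.py; cp pics/wb_32*.png pics/v5.png; python3 - <<'E'
from h import *
A=np.load('/tmp/wb.npz');P,im=A['P'],A['im'];z=P[...,2]
w=(z>0.14)&(z<0.168)&(im.min(2)>110); q=P[w];print('plate',len(q),cv2.minAreaRect(np.float32(q[:,:2]*1000)),np.median(q[:,2]),np.linalg.lstsq(np.c_[q[:,:2],np.ones(len(q))],q[:,2],rcond=None)[0])
E
```

```text
t 32.65 tcp [0.5786 0.0085 0.1743] [-3.1352e+00 -4.0000e-04 -2.9835e+00] 0.015891607030094502
gasket 0 ((0.0, 0.0), (0.0, 0.0), 0.0) nan
plate 60622 ((564.2371215820312, 7.017677307128906), (140.6509552001953, 210.4102783203125), 8.940546035766602) 0.15774066584398438 [-0.00093471 -0.00677242  0.15825199]
  return _methods._mean(a, axis=axis, dtype=dtype,
  ret = ret.dtype.type(ret / rcount)
```

View pics/v5.png

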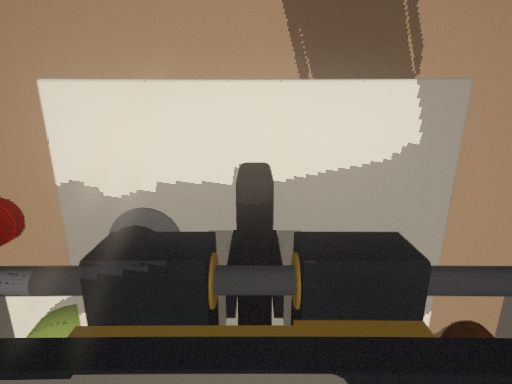

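Lid centre measures about (578.7, 9.3), yaw 8.9°, so it needs -0.5, -1.7 mm. I'll lower it in stages.

>>> play_rows([
  [0.005, 0, 0, -0.001, -0.002, -0.01, 0.0],
  [0, 0, 0, 0, 0, 0, 0.0],
  [0, 0.002, 0, 0, 0, -0.01, 0.0],
  [0, 0, 0, 0, 0, 0, 0.0],
  [0, 0, 0, 0, 0, 0, 0.0],
])

```text
t: 33.33
eef_pos: [0.5772, 0.0068, 0.1525]
ee_rot: [-3.141, -0.002, -2.983]
force: [0.0, 0.6, -4.2]
width: 0.0155
```

>>> play_rows([
  [0, 0, 0, 0.001, 0, -0.008, 0.0],
  [0, 0, 0, 0, 0, 0, 0.0],
  [0, 0, 0, 0, 0, -0.005, 0.0],
  [0, 0, 0, 0, 0, 0, 0.0],
])

```text
t: 33.83
eef_pos: [0.5784, 0.0069, 0.1387]
ee_rot: [-3.141, -0.002, -2.983]
force: [-0.4, 0.1, -4.1]
width: 0.0154
```

>>> play_rows([
  [0, 0, 0, 0, 0, -0.004, 0.0],
  [0, 0, 0, 0, 0, 0, 0.0],
  [0, 0, 0, 0, 0, -0.003, 0.0],
  [0, 0, 0, 0, 0, 0, 0.0],
])

```text
t: 34.33
eef_pos: [0.5785, 0.0069, 0.1314]
ee_rot: [-3.141, -0.002, -2.983]
force: [0.4, 0.1, -5.3]
width: 0.0158
```

>>> play_rows([
  [0, 0, 0, 0, 0, -0.0015, 0.0],
  [0, 0, 0, 0, 0, 0, 0.0],
  [0, 0, 0, 0, 0, -0.001, 0.0],
  [0, 0, 0, 0, 0, 0, 0.0],
])

```text
t: 34.83
eef_pos: [0.579, 0.0069, 0.1306]
ee_rot: [-3.14, 0.0, -2.982]
force: [-1.2, -0.2, -2.1]
width: 0.0155
```

Contact is felt, with the tool load falling from -5.3 to -2.1 N. I'll release and look.

>>> play_rows([
  [0, 0, 0, 0, 0, 0, 0.4],
  [0, 0, 0, 0, 0, 0, 0.4],
  [0, 0, 0, 0, 0, 0.02, 0.4],
  [0, 0, 0, 0, 0, 0.04, 0.4],
  [0, 0, 0, 0, 0, 0.04, 0.4],
  [0, 0, 0, 0, 0, 0, 0.0],
  [0, 0, 0, 0, 0, 0, 0.0],
])

```text
t: 35.7
eef_pos: [0.5807, 0.007, 0.2339]
ee_rot: [-3.14, 0.003, -2.981]
force: [-0.1, -0.4, -0.6]
width: 0.0205
```

```bash
cat > lidbox.py <<'E'
from h import *
n='wx_%d.png'%int(get_state()['t']*100)
im,d,s=snap('wrist',n)
print(n,'t',s['t'],'tcp',s['eef_pos'].round(4),s['ee_rot'].round(4),s['width'])
P=cloud('wrist',d,s);z=P[...,2]
w=(z>0.098)&(z<0.122)&(im.min(2)>90)&(abs(P[...,0]-.58)<.16)&(abs(P[...,1])<.16); q=P[w]
print('plate',len(q),cv2.minAreaRect(np.float32(q[:,:2]*1000)),np.median(q[:,2]))
c=np.linalg.lstsq(np.c_[q[:,:2]-[.5785,.0085],np.ones(len(q))],q[:,2],rcond=None)[0];print('fit',c)
th=np.radians(9);
for i,(a,b) in enumerate([(-74,-94),(-74,94),(74,-94),(74,94)]):
    v=np.array([a*np.cos(th)-b*np.sin(th),a*np.sin(th)+b*np.cos(th)])/1000
    near=q[np.hypot(*(q[:,:2]-v-[.5785,.0085]).T)<.008]
    print('box corner',i,(v+[.5785,.0085]).round(4),'plane z',(c[:2]@v+c[2]).round(4),'local',np.median(near[:,2]).round(4) if len(near) else None)
w=(z>0.138)&(z<0.16)&(im.max(2)<95); q=P[w]
if len(q):print('rib',len(q),cv2.minAreaRect(np.float32(q[:,:2]*1000)),np.median(q[:,2]))
v=np.array([60*np.sin(th),-60*np.cos(th)])/1000+[.5785,.0085]
near=P[(np.hypot(P[...,0]-v[0],P[...,1]-v[1])<.012)];print('vent',v,np.nanmedian(near,0))
w=(z>.122)&(z<.137)&(np.hypot(P[...,0]-v[0],P[...,1]-v[1])<.025)&(im.max(2)<110);q=P[w]
if len(q)>5:print('ventcirc',len(q),cv2.minEnclosingCircle(np.float32(q[:,:2]*1000)),np.median(q[:,2]))
E
python3 lidbox.py; cp pics/wx_3*.png pics/v6.png
```

```text
wx_3570.png t 35.7 tcp [0.5807 0.007  0.2339] [-3.1397  0.0033 -2.9814] 0.02053255599375931
plate 34060 ((573.650634765625, 6.343780517578125), (158.15977478027344, 210.99412536621094), 9.104680061340332) 0.11393346187969769
fit [-0.00185131  0.00123978  0.1138972 ]
box corner 0 [ 0.5201 -0.0959] plane z 0.1139 local 0.1138
box corner 1 [0.4907 0.0898] plane z 0.1142 local 0.1142
box corner 2 [ 0.6663 -0.0728] plane z 0.1136 local None
box corner 3 [0.6369 0.1129] plane z 0.1139 local None
rib 2282 ((578.6897583007812, 7.587141990661621), (88.79320526123047, 15.765424728393555), 9.247228622436523) 0.1496468991059226
vent [ 0.58788607 -0.0507613 ] [ 0.5871011  -0.05041606  0.13169703]
ventcirc 1040 ((588.6790771484375, -51.49279022216797), 14.952661514282227) 0.13166746542194777
```

View pics/v6.png

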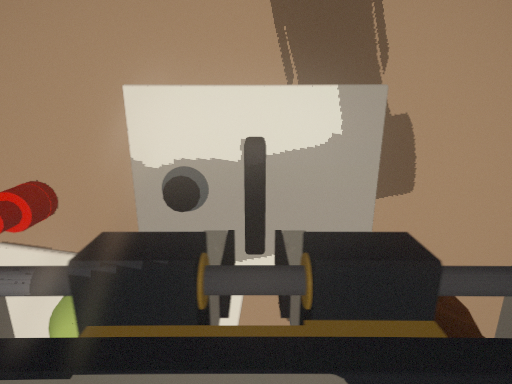

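The lid sits level at z 0.114, resting on the gasket, with its centre at (578.7, 7.6). Now I'll press the corners with closed fingertips, starting at box corner 3 (637,112).

>>> play_rows([
  [0, 0, 0, 0.02, 0.035, 0, 0.0],
  [0, 0, 0, 0.02, 0.035, -0.02, 0.0],
  [0, 0, 0, 0.014, 0.033, -0.035, 0.0],
  [0, 0.005, 0, 0, 0, -0.02, 0.0],
  [0, 0, 0, 0, 0, 0, 0.0],
  [0, 0, 0, 0, 0, 0, 0.0],
])

```text
t: 36.5
eef_pos: [0.6346, 0.1108, 0.1529]
ee_rot: [-3.138, -0.007, -2.983]
force: [-0.4, -0.8, 0.0]
width: 0.0005
```

>>> play_rows([
  [0, -0.006, 0, 0.002, 0.001, -0.012, 0.0],
  [0, 0, 0, 0, 0, 0, 0.0],
  [0, 0, 0, 0, 0, -0.008, 0.0],
  [0, 0, 0, 0, 0, 0, 0.0],
  [0, 0, 0, 0, 0, -0.004, 0.0],
  [0, 0, 0, 0, 0, 0, 0.0],
])

```text
t: 37.25
eef_pos: [0.6374, 0.1106, 0.1305]
ee_rot: [-3.138, 0.004, -2.984]
force: [-0.5, -0.5, 0.3]
width: 0.0006
```

>>> play_rows([
  [0, 0.003, 0, 0, 0.001, -0.004, 0.0],
  [0, 0, 0, 0, 0, -0.002, 0.0],
  [0, 0, 0, 0, 0, -0.002, 0.0],
  [0, 0, 0, 0, 0, -0.002, 0.0],
])

```text
t: 37.75
eef_pos: [0.6377, 0.1119, 0.1234]
ee_rot: [-3.138, 0.002, -2.983]
force: [-5.2, 0.2, 11.2]
width: 0.0003
```

>>> play_rows([
  [0, 0, 0, 0, 0, -0.003, 0.0],
  [0, 0, 0, 0, 0, -0.003, 0.0],
  [0, 0, 0, 0, 0, -0.003, 0.0],
])

```text
t: 38.12
eef_pos: [0.6378, 0.1121, 0.1195]
ee_rot: [-3.137, 0.005, -2.981]
force: [-5.5, 0.3, 13.0]
width: 0.0004
```

>>> play_rows([
  [0, 0, 0, 0, 0, -0.003, 0.0],
  [0, 0, 0, 0, 0, -0.003, 0.0],
])

```text
t: 38.38
eef_pos: [0.638, 0.1121, 0.1178]
ee_rot: [-3.137, 0.007, -2.98]
force: [-10.5, 0.3, 23.9]
width: 0.0005
```

>>> play_rows([
  [0, 0, 0, 0, 0, 0.02, 0.0],
  [0, 0, 0, 0, 0, 0.03, 0.0],
  [0, 0, 0, 0.009, -0.055, 0, 0.0],
  [0, 0, 0, 0.009, -0.055, 0, 0.0],
  [0, 0, 0, 0.009, -0.055, 0, 0.0],
  [0, 0, 0, 0, -0.015, -0.01, 0.0],
  [0, 0, 0, 0, 0, 0, 0.0],
  [0, 0, 0, 0, 0, 0, 0.0],
])

```text
t: 39.38
eef_pos: [0.6657, -0.0704, 0.1594]
ee_rot: [-3.136, 0.009, -2.976]
force: [0.8, -0.5, -0.7]
width: 0.0005
```

>>> play_rows([
  [0.005, 0.01, -0.006, -0.001, -0.003, -0.012, 0.0],
  [0, 0, 0, 0, 0, 0, 0.0],
  [0, 0, 0, 0, 0, -0.012, 0.0],
  [0, 0, 0, 0, 0, 0, 0.0],
  [0, 0, 0, 0, 0, -0.003, 0.0],
  [0, 0, 0, 0, 0, 0, 0.0],
])

```text
t: 40.12
eef_pos: [0.6647, -0.07, 0.1305]
ee_rot: [3.139, -0.001, -2.978]
force: [0.0, 0.6, 0.3]
width: 0.001
```

>>> play_rows([
  [0, 0, -0.004, 0.002, -0.004, -0.004, 0.0],
  [0, 0, 0, 0, 0, -0.003, 0.0],
  [0, 0, 0, 0, 0, -0.003, 0.0],
  [0, 0, 0, 0, 0, -0.003, 0.0],
  [0, 0, 0, 0, 0, -0.003, 0.0],
  [0, 0, 0, 0, 0, -0.003, 0.0],
])

```text
t: 40.88
eef_pos: [0.6676, -0.0745, 0.1177]
ee_rot: [3.141, 0.003, -2.981]
force: [-8.3, 4.1, 21.8]
width: 0.0004
```

>>> play_rows([
  [0, 0, 0, 0, 0, 0.02, 0.0],
  [0, 0, 0, 0, 0, 0.035, 0.0],
  [0, 0, 0, -0.04, -0.008, 0, 0.0],
  [0, 0, 0, -0.05, -0.008, 0, 0.0],
  [0, 0, 0, -0.04, -0.006, 0, 0.0],
  [0, 0, 0, -0.01, 0, -0.015, 0.0],
  [0, 0, 0, 0, 0, 0, 0.0],
  [0, 0, 0, 0, 0, 0, 0.0],
])

```text
t: 41.88
eef_pos: [0.5249, -0.0979, 0.1598]
ee_rot: [3.141, 0.007, -2.982]
force: [-0.5, -0.8, -0.2]
width: 0.0006
```

>>> play_rows([
  [0, 0.01, 0, -0.006, 0.001, -0.012, 0.0],
  [0, 0, 0, 0, 0, 0, 0.0],
  [0, 0, 0, 0, 0, -0.012, 0.0],
  [0, 0, 0, 0, 0, 0, 0.0],
  [0, 0, 0, 0, 0, -0.003, 0.0],
  [0, 0, 0, 0, 0, 0, 0.0],
])

```text
t: 42.62
eef_pos: [0.5201, -0.0966, 0.1303]
ee_rot: [3.14, -0.005, -2.982]
force: [-0.1, -0.7, -0.3]
width: 0.0005
```

>>> play_rows([
  [0, 0, 0, 0, 0, -0.004, 0.0],
  [0, 0, 0, 0, 0, -0.003, 0.0],
  [0, 0, 0, 0, 0, -0.003, 0.0],
  [0, 0, 0, 0, 0, -0.003, 0.0],
  [0, 0, 0, 0, 0, -0.003, 0.0],
  [0, 0, 0, 0, 0, -0.003, 0.0],
])

```text
t: 43.38
eef_pos: [0.5203, -0.0969, 0.1173]
ee_rot: [-3.141, -0.002, -2.979]
force: [-14.3, 7.1, 40.6]
width: 0.0002
```

>>> play_rows([
  [0, 0, 0, 0, 0, 0.02, 0.0],
  [0, 0, 0, 0, 0, 0.03, 0.0],
  [0, 0, 0, -0.01, 0.055, 0, 0.0],
  [0, 0, 0, -0.01, 0.055, 0, 0.0],
  [0, 0, 0, -0.008, 0.055, 0, 0.0],
  [0, 0, 0, 0, 0.01, -0.01, 0.0],
  [0, 0, 0, 0, 0, 0, 0.0],
  [0, 0, 0, 0, 0, 0, 0.0],
])

```text
t: 44.38
eef_pos: [0.4918, 0.0816, 0.1597]
ee_rot: [3.141, 0.001, -2.982]
force: [-0.4, -1.3, 0.6]
width: 0.0004
```

>>> play_rows([
  [0, 0.005, 0, -0.002, 0.007, -0.012, 0.0],
  [0, 0, 0, 0, 0, 0, 0.0],
  [0, 0, 0, 0, 0, -0.012, 0.0],
  [0, 0, 0, 0, 0, 0, 0.0],
  [0, 0, 0, 0, 0, -0.003, 0.0],
  [0, 0, 0, 0, 0, 0, 0.0],
  [0, 0, 0, 0, 0, -0.004, 0.0],
  [0, 0, 0, 0, 0, -0.003, 0.0],
  [0, 0, 0, 0, 0, -0.003, 0.0],
])

```text
t: 45.5
eef_pos: [0.4901, 0.0866, 0.1213]
ee_rot: [3.14, -0.004, -2.986]
force: [-4.2, -0.2, 8.8]
width: 0.0002
```

>>> play_rows([
  [0, 0, 0, 0, 0, -0.003, 0.0],
  [0, 0, 0, 0, 0, -0.003, 0.0],
  [0, 0, 0, 0, 0, -0.003, 0.0],
])

```text
t: 45.88
eef_pos: [0.4902, 0.0867, 0.117]
ee_rot: [3.141, -0.002, -2.983]
force: [-20.1, 1.3, 48.6]
width: 0.0006
```

>>> play_rows([
  [0, 0, 0, 0, 0, 0.02, 0.0],
  [0, 0, 0, 0, 0, 0.04, 0.0],
  [0, 0, 0, 0.02, -0.02, 0.05, 0.0],
  [0, 0, 0, 0.03, -0.03, 0.01, 0.0],
  [0, 0, 0, 0.03, -0.03, 0, 0.0],
  [0, 0, 0, 0, 0, 0, 0.0],
  [0, 0, 0, 0, 0, 0, 0.0],
])

```text
t: 46.75
eef_pos: [0.5719, 0.0047, 0.2421]
ee_rot: [3.141, 0.001, -2.98]
force: [-1.2, 0.6, -0.2]
width: 0.0005
```

```bash
python3 lidbox.py
```

```text
wx_4675.png t 46.75 tcp [0.5719 0.0047 0.2421] [ 3.1412e+00  8.0000e-04 -2.9805e+00] 0.0005119520342252475
plate 28283 ((573.6629638671875, 6.1303863525390625), (156.13320922851562, 210.92236328125), 9.180008888244629) 0.10615586419859607
fit [ 0.00060688 -0.00050374  0.10618312]
box corner 0 [ 0.5201 -0.0959] plane z 0.1062 local 0.1062
box corner 1 [0.4907 0.0898] plane z 0.1061 local 0.1062
box corner 2 [ 0.6663 -0.0728] plane z 0.1063 local None
box corner 3 [0.6369 0.1129] plane z 0.1062 local None
rib 1613 ((579.1787719726562, 7.484192848205566), (88.79154968261719, 15.82510757446289), 9.69417953491211) 0.14194391851743846
vent [ 0.58788607 -0.0507613 ] [ 0.58685339 -0.05030567  0.12406662]
ventcirc 883 ((588.9614868164062, -51.320404052734375), 14.84447193145752) 0.12410850966324982
```

The plate is flat at z 0.1062, so it's on the rim. Corners 2 and 3 only got about 23 N, so I'll press both again harder to be sure.

>>> play_rows([
  [0, 0, 0, 0.02, 0.035, 0, 0.0],
  [0, 0, 0, 0.02, 0.035, -0.02, 0.0],
  [0, 0, 0, 0.02, 0.033, -0.04, 0.0],
  [0, 0.005, 0, 0.004, 0.002, -0.03, 0.0],
  [0, 0, 0, 0, 0, 0, 0.0],
  [0, 0, 0, 0, 0, 0, 0.0],
])

```text
t: 47.55
eef_pos: [0.6344, 0.1171, 0.1523]
ee_rot: [3.14, -0.001, -2.974]
force: [-0.1, -0.7, 1.1]
width: 0.0001
```

>>> play_rows([
  [0, 0, -0.008, 0.002, -0.005, -0.012, 0.0],
  [0, 0, 0, 0, 0, 0, 0.0],
  [0, 0, 0, 0, 0, -0.012, 0.0],
  [0, 0, 0, 0, 0, 0, 0.0],
  [0, 0, 0, 0, 0, -0.006, 0.0],
  [0, 0, 0, 0, 0, 0, 0.0],
  [0, 0, 0, 0, 0, -0.004, 0.0],
  [0, 0, 0, 0, 0, -0.003, 0.0],
])

```text
t: 48.55
eef_pos: [0.6375, 0.1112, 0.1173]
ee_rot: [3.139, 0.005, -2.984]
force: [-8.3, 1.0, 19.9]
width: 0.0006
```

>>> play_rows([
  [0, 0, 0, 0, 0, -0.003, 0.0],
  [0, 0, 0, 0, 0, -0.003, 0.0],
])

```text
t: 48.8
eef_pos: [0.6375, 0.1113, 0.1172]
ee_rot: [3.14, 0.007, -2.982]
force: [-10.9, 0.6, 22.8]
width: 0.0005
```

>>> play_rows([
  [0, 0, 0, 0, 0, -0.006, 0.0],
  [0, 0, 0, 0, 0, -0.006, 0.0],
])

```text
t: 49.05
eef_pos: [0.6375, 0.1113, 0.1171]
ee_rot: [3.142, 0.012, -2.978]
force: [-21.4, 0.2, 43.8]
width: 0.0006
```

>>> play_rows([
  [0, 0, 0, 0, 0, 0.02, 0.0],
  [0, 0, 0, 0, 0, 0.03, 0.0],
  [0, 0, 0, 0.009, -0.055, 0, 0.0],
  [0, 0, 0, 0.009, -0.055, 0, 0.0],
  [0, 0, 0, 0.009, -0.055, 0, 0.0],
  [0, 0, 0, 0, -0.018, -0.01, 0.0],
  [0, 0, 0, 0, 0, 0, 0.0],
  [0, 0, 0, 0, 0, 0, 0.0],
])

```text
t: 50.05
eef_pos: [0.6655, -0.0745, 0.161]
ee_rot: [3.141, 0.017, -2.973]
force: [-0.0, 0.6, 0.4]
width: -0.0001
```

>>> play_rows([
  [0, 0.015, -0.008, 0, 0, -0.012, 0.0],
  [0, 0, 0, 0, 0, 0, 0.0],
  [0, 0, 0, 0, 0, -0.012, 0.0],
  [0, 0, 0, 0, 0, 0, 0.0],
  [0, 0, 0, 0, 0, -0.01, 0.0],
  [0, 0, 0, 0, 0, 0, 0.0],
  [0, 0, 0, 0, 0, -0.006, 0.0],
])

```text
t: 50.92
eef_pos: [0.6659, -0.071, 0.1187]
ee_rot: [3.138, 0.002, -2.978]
force: [0.7, 1.2, -0.1]
width: 0.0003
```

>>> play_rows([
  [0, 0, 0, 0, 0, -0.006, 0.0],
  [0, 0, 0, 0, 0, -0.006, 0.0],
])

```text
t: 51.18
eef_pos: [0.6659, -0.071, 0.117]
ee_rot: [3.141, 0.005, -2.974]
force: [-20.2, 7.7, 48.2]
width: 0.0005
```

>>> play_rows([
  [0, 0, 0, 0, 0, 0.03, 0.0],
  [0, 0, 0, 0, 0, 0.05, 0.0],
  [0, 0, 0, 0, 0, 0.045, 0.6],
  [0, 0, 0, -0.02, -0.05, 0, 0.6],
  [0, 0, 0, -0.02, -0.05, 0, 0.6],
  [0, 0, 0, -0.02, -0.05, 0, 0.6],
  [0, 0, 0, -0.02, -0.05, 0, 0.6],
  [0, 0, 0, -0.02, -0.05, 0, 0.6],
  [0, 0, 0, -0.02, -0.05, 0, 0.6],
  [0, 0, 0, -0.015, -0.03, 0, 0.6],
  [0, 0, 0, 0, 0, 0, 0.6],
  [0, 0, 0, 0, 0, 0, 0.6],
])

```text
t: 52.68
eef_pos: [0.5251, -0.41, 0.2471]
ee_rot: [-3.141, 0.011, -2.973]
force: [0.1, 0.1, 0.5]
width: 0.0529
```

```bash
cat > mal.py <<'E'
from h import *
n='wm_%d.png'%int(get_state()['t']*100)
im,d,s=snap('wrist',n)
print(n,'t',s['t'],'tcp',s['eef_pos'].round(4),s['ee_rot'].round(4),s['width'])
P=cloud('wrist',d,s);z=P[...,2]
near=np.hypot(P[...,0]-.524,P[...,1]+.426)<.06
w=(z>.15)&(z<.162)&near;q=P[w]
if len(q)>5:print('top',len(q),cv2.minEnclosingCircle(np.float32(q[:,:2]*1000)),np.median(q,0))
w=(z>.056)&(z<.065)&near;q=P[w]
if len(q)>5:print('headtop',len(q),cv2.minEnclosingCircle(np.float32(q[:,:2]*1000)),np.median(q,0))
w=(abs(z)<.006)&(im.max(2)<70)&(np.hypot(P[...,0]-.505,P[...,1]+.426)<.12);q=P[w]
if len(q)>5:print('mat',len(q),cv2.minAreaRect(np.float32(q[:,:2]*1000)))
E
python3 mal.py; cp pics/wm_5*.png pics/v7.png
```

```text
wm_5267.png t 52.675 tcp [ 0.5251 -0.41    0.2471] [-3.1411  0.0108 -2.9733] 0.05290278546881545
top 928 ((524.5464477539062, -425.6846008300781), 13.779622077941895) [ 0.52353991 -0.42585636  0.15479402]
headtop 1042 ((524.8008422851562, -425.939208984375), 26.80216407775879) [ 0.51433422 -0.4250472   0.05986489]
```

View pics/v7.png

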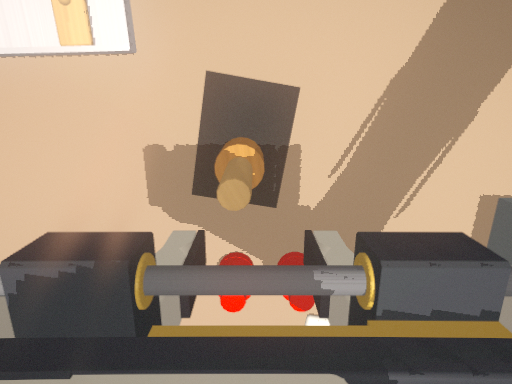

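```bash
python3 - <<'E'
from h import *
s=get_state()
c=onplane('wrist',[(208,72),(299,88),(278,208),(192,193)],0,s);print(c.round(4),c.mean(0).round(4))
E
```

```text
[[ 0.433  -0.4786  0.    ]
 [ 0.4326 -0.3724  0.    ]
 [ 0.5815 -0.3687  0.    ]
 [ 0.5799 -0.4807  0.    ]] [ 0.5067 -0.4251  0.    ]
```

>>> play_rows([
  [0, 0.011, -0.01, -0.004, -0.015, -0.03, 0.6],
  [0, 0.004, 0, 0, 0, -0.04, 0.6],
  [0, 0.004, 0, 0, 0, -0.03, 0.6],
  [0, 0, 0, 0, 0, 0, 0.6],
  [0, 0, 0, 0, 0, 0, 0.6],
])

```text
t: 53.35
eef_pos: [0.5253, -0.421, 0.1475]
ee_rot: [-3.141, -0.005, -2.976]
force: [-0.6, 0.0, 0.5]
width: 0.0526
```

>>> play_rows([
  [0, -0.004, -0.004, -0.001, -0.0045, -0.01, 0.6],
  [0, 0, 0, 0, 0, 0, 0.6],
  [0, 0, 0, 0, 0, -0.012, 0.6],
  [0, 0, 0, 0, 0, 0, 0.6],
  [0, 0, 0, 0, 0, -0.008, 0.6],
  [0, 0, 0, 0, 0, 0, 0.6],
])

```text
t: 54.1
eef_pos: [0.5258, -0.4261, 0.1189]
ee_rot: [-3.138, 0.004, -2.979]
force: [-0.5, 0.0, 0.3]
width: 0.0522
```

>>> play_rows([
  [0.003, 0.004, -0.004, -0.001, 0, -0.006, 0.6],
  [0, 0, 0, 0, 0, 0, 0.6],
  [0, 0, 0, 0, 0, -0.004, 0.6],
  [0, 0, 0, 0, 0, 0, 0.6],
  [0, 0, 0, 0, 0, 0, 0.2],
  [0, 0, 0, 0, 0, 0, 0.2],
  [0, 0, 0, 0, 0, 0, 0.2],
  [0, 0, 0, 0, 0, 0, 0.2],
], grip_force=55)

```text
t: 55.1
eef_pos: [0.525, -0.4263, 0.1086]
ee_rot: [-3.141, 0.0, -2.983]
force: [-0.2, -0.6, -1.4]
width: 0.027
```

>>> play_rows([
  [0, 0, 0, 0, 0, 0.02, 0.2],
  [0, 0, 0, 0, 0, 0.045, 0.2],
  [0, 0, 0, 0, 0, 0.05, 0.2],
  [0, 0, 0, 0.003, 0.02, 0.04, 0.2],
  [0, 0, 0, 0.01, 0.05, 0.005, 0.2],
  [0, 0, 0, 0.01, 0.055, 0, 0.2],
  [0, 0, 0, 0.01, 0.055, 0, 0.2],
  [0, 0, 0, 0.01, 0.055, 0, 0.2],
  [0, 0, 0, 0.01, 0.055, 0, 0.2],
  [0, 0, 0, 0.008, 0.04, 0, 0.2],
  [0, 0, 0, 0, 0, 0, 0.2],
  [0, 0, 0, 0, 0, 0, 0.2],
])

```text
t: 56.6
eef_pos: [0.5798, -0.0828, 0.264]
ee_rot: [3.13, -0.012, -2.987]
force: [-0.2, -0.4, -4.1]
width: 0.0273
```

>>> play_rows([
  [-0.006, -0.006, 0.004, 0.005, 0.02, 0, 0.2],
  [-0.005, -0.006, 0, 0.003, 0.01, 0, 0.2],
  [0, 0, 0, 0, 0, 0, 0.2],
  [0, 0, 0, 0, 0, 0, 0.2],
])

```text
t: 57.1
eef_pos: [0.5867, -0.0556, 0.2631]
ee_rot: [-3.14, -0.004, -2.988]
force: [-0.3, 0.2, -2.8]
width: 0.0273
```

```bash
python3 - <<'E'
from h import *
im,d,s=snap('wrist','wv1.png'); im2,_,_=snap('side','sv1.png')
print(s['eef_pos'],s['ee_rot'])
E
```

```text
[ 0.58666164 -0.05557614  0.26306186] [-3.14008078 -0.00412159 -2.98761052]
```

View pics/wv1.png

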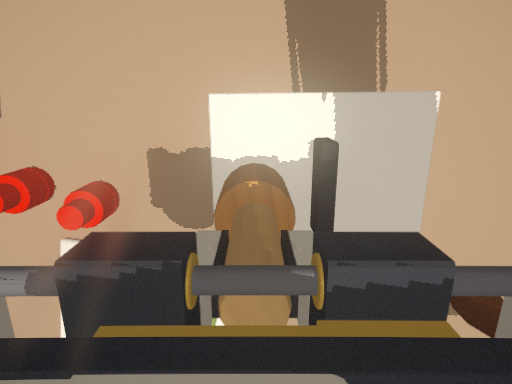

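View pics/sv1.png

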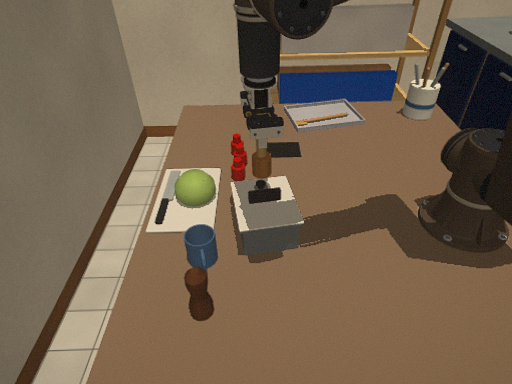

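The mallet hangs straight above the vent (head at (255,210) in the wrist view, black cap just below it in the side view). I'll correct 4 mm and lower.

>>> play_rows([
  [0, -0.004, 0.004, 0.001, 0.004, -0.01, 0.2],
  [0, 0, 0, 0, 0, 0, 0.2],
  [0, 0, 0, 0, 0, -0.008, 0.2],
  [0, 0, 0, 0, 0, 0, 0.2],
  [0, 0, 0, 0, 0, 0, 0.2],
])

```text
t: 57.82
eef_pos: [0.5875, -0.052, 0.2434]
ee_rot: [-3.139, -0.0, -2.984]
force: [-0.5, 0.9, -3.9]
width: 0.0274
```

>>> play_rows([
  [0, 0, 0, 0.0005, 0, -0.005, 0.2],
  [0, 0, 0, 0, 0, 0, 0.2],
  [0, 0, 0, 0, 0, -0.004, 0.2],
  [0, 0, 0, 0, 0, -0.003, 0.2],
  [0, 0, 0, 0, 0, -0.003, 0.2],
])

```text
t: 58.45
eef_pos: [0.5888, -0.052, 0.2307]
ee_rot: [-3.139, 0.003, -2.984]
force: [-5.2, 2.9, 9.9]
width: 0.0273
```

>>> play_rows([
  [0, 0, 0, 0, 0, -0.004, 0.2],
  [0, 0, 0, 0, 0, -0.004, 0.2],
  [0, 0, 0, 0, 0, -0.004, 0.2],
  [0, 0, 0, 0, 0, -0.004, 0.2],
])

```text
t: 58.95
eef_pos: [0.5885, -0.052, 0.2219]
ee_rot: [-3.137, 0.007, -2.982]
force: [-5.1, 1.2, 10.9]
width: 0.0275
```

>>> play_rows([
  [0, 0.004, 0, 0, 0, -0.004, 0.2],
  [0, 0, 0, 0, 0, -0.004, 0.2],
  [0, 0, 0, 0, 0, -0.004, 0.2],
])

```text
t: 59.32
eef_pos: [0.5899, -0.052, 0.2207]
ee_rot: [-3.135, 0.012, -2.979]
force: [-9.7, 4.9, 22.9]
width: 0.027
```

>>> play_rows([
  [0, 0.01, 0, 0, 0, -0.006, 0.2],
  [0, 0.004, 0, 0, 0, -0.006, 0.2],
])

```text
t: 59.58
eef_pos: [0.5928, -0.0519, 0.2203]
ee_rot: [-3.135, 0.01, -2.975]
force: [-9.2, 6.2, 30.8]
width: 0.0274
```

>>> play_rows([
  [0, 0, 0, 0, 0, 0.02, 0.2],
  [0.005, 0.01, -0.008, -0.004, 0, 0.04, 0.2],
  [0, 0, 0, 0, -0.03, 0, 0.2],
  [0, 0, 0, 0, -0.05, 0, 0.2],
  [0, 0, 0, 0, -0.04, 0, 0.2],
  [0, 0, 0, 0, 0, 0, 0.2],
  [0, 0, 0, 0, 0, 0, 0.2],
])

```text
t: 60.45
eef_pos: [0.5888, -0.1741, 0.2837]
ee_rot: [3.141, 0.005, -2.981]
force: [-0.5, 0.6, -4.3]
width: 0.0271
```

```bash
cat > vent.py <<'E'
from h import *
for n in ('wrist','side','scene'):
    im,d,s=snap(n,'vt_%s_%d.png'%(n,int(get_state()['t']*100)));P=cloud(n,d,s);z=P[...,2]
    if n=='wrist':print(s['eef_pos'],s['ee_rot'],s['width'],s['force'])
    w=(z>.104-.006)&(z<.112)&(im.min(2)>80)&(abs(P[...,0]-.5785)<.13)&(abs(P[...,1]-.008)<.13);q=P[w]
    if len(q)>50:
        c=np.linalg.lstsq(np.c_[q[:,:2]-[.5785,.008],np.ones(len(q))],q[:,2],rcond=None)[0]
        q2=P[(np.hypot(P[...,0]-.5884,P[...,1]+.0515)<.018)&(im.max(2)<90)&(z>.1)&(z<.14)]
        print(n,'plate fit',c.round(4),'cap top above plate',len(q2),(np.percentile(q2[:,2],[50,80,95])-c[2]).round(4) if len(q2) else '')
E
python3 vent.py; ls pics | grep vt
```

```text
[ 0.58880586 -0.17405761  0.28367835] [ 3.14142293  0.00530333 -2.98142242] 0.02711037983381616 [-0.45828573  0.64931406 -4.27367926]
wrist plate fit [ 1.000e-04 -6.000e-04  1.061e-01] cap top above plate 764 [0.0061 0.0068 0.0074]
side plate fit [ 0.0007 -0.0018  0.1052] cap top above plate 67 [0.006  0.0075 0.008 ]
scene plate fit [-0.0026  0.003   0.1067] cap top above plate 78 [0.0057 0.0078 0.0095]
vt_scene_6055.png
vt_side_6050.png
vt_wrist_6045.png
```

```bash
python3 - <<'E'
from h import *
im,d,s=snap('wrist');P=cloud('wrist',d,s);z=P[...,2]
for r in (.006,.010,.013):
    q=P[np.hypot(P[...,0]-.5884,P[...,1]+.0515)<r];print(r,len(q),np.percentile(q[:,2],[5,50,95]).round(4))
q=P[(z>.109)&(z<.118)&(np.hypot(P[...,0]-.5884,P[...,1]+.0515)<.025)];print(len(q),cv2.minEnclosingCircle(np.float32(q[:,:2]*1000)))
near=P[(np.hypot(P[...,0]-.5884,P[...,1]+.0515)<.04)&(np.hypot(P[...,0]-.5884,P[...,1]+.0515)>.025)];print('plate near',np.percentile(near[:,2],[10,50,90]))
print('mallet from fwd: face in wrist?')
cv2.imwrite('pics/vc.png',cv2.resize(im,None,fx=1.5,fy=1.5))
E
```

```text
0.006 105 [0.1115 0.1125 0.1137]
0.01 287 [0.1113 0.1125 0.1137]
0.013 480 [0.1115 0.1126 0.1137]
650 ((588.7708129882812, -52.862144470214844), 19.37557601928711)
plate near [0.04021683 0.10599529 0.10697261]
mallet from fwd: face in wrist?
```

View pics/vc.png

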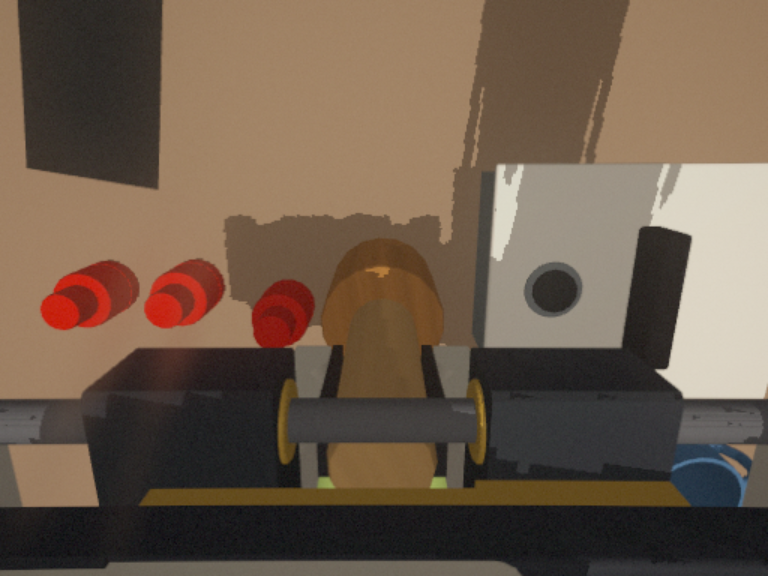

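View pics/vt_scene_6055.png

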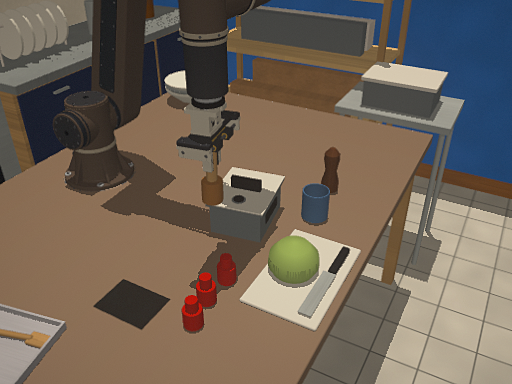

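The cap top is 6.4 mm above the plate, so the plug is fully home, and the lid is still flat. Returning the mallet to its mat.

>>> play_rows([
  [0, 0.005, 0, -0.012, -0.03, 0, 0.2],
  [0, 0, 0, -0.016, -0.05, 0, 0.2],
  [0, 0, 0, -0.016, -0.05, 0, 0.2],
  [0, 0, 0, -0.016, -0.05, 0, 0.2],
  [0, 0, 0, -0.014, -0.045, -0.02, 0.2],
  [0, 0, 0, 0, 0, -0.03, 0.2],
  [0, 0.004, 0, 0, 0, -0.04, 0.2],
  [0, 0, 0, 0, 0, -0.01, 0.2],
  [0, 0, 0, 0, 0, 0, 0.2],
  [0, 0, 0, 0, 0, 0, 0.2],
])

```text
t: 61.9
eef_pos: [0.5175, -0.399, 0.1857]
ee_rot: [-3.139, 0.002, -2.967]
force: [-0.1, 0.3, -2.9]
width: 0.0273
```

```bash
python3 - <<'E'
from h import *
s=get_state();p=s['eef_pos'];print(p,s['ee_rot'],s['force'])
for n in ('scene','side'):
    im,d,_=snap(n,'mt_%s.png'%n);P=cloud(n,d);b=p[2]-.1086
    m=(np.hypot(P[...,0]-p[0],P[...,1]-p[1])<.045)&(P[...,2]<b+.09)&(P[...,2]>b-.02)
    hsv=cv2.cvtColor(im,cv2.COLOR_BGR2HSV); m&=(hsv[...,1]>100)&(im[...,2]>60)
    q=P[m]; zz=q[:,2]
    for lo,hi in((.005,.02),(.02,.035),(.035,.055),(.065,.085)):
        k=q[(zz>b+lo)&(zz<b+hi)]
        if len(k)>10:print(n,lo,len(k),np.median(k,0).round(4),k.min(0).round(4),k.max(0).round(4))
    print('min z',np.percentile(zz,1)-b)
E
```

```text
[ 0.51747009 -0.39904312  0.18565497] [-3.13864750e+00  2.33004769e-03 -2.96660725e+00] [-0.07262379  0.27658095 -2.89439751]
scene 0.005 112 [ 0.5295 -0.4205  0.0894] [ 0.4961 -0.4298  0.0821] [ 0.5389 -0.3878  0.0969]
scene 0.02 115 [ 0.5304 -0.4194  0.1043] [ 0.4955 -0.4301  0.0973] [ 0.5407 -0.3851  0.112 ]
scene 0.035 159 [ 0.5307 -0.4198  0.1226] [ 0.4985 -0.4307  0.1121] [ 0.5408 -0.3862  0.1317]
scene 0.065 83 [ 0.5227 -0.41    0.152 ] [ 0.5063 -0.4173  0.1422] [ 0.528  -0.3903  0.1617]
min z 0.002191668429526117
side 0.005 44 [ 0.5158 -0.3766  0.0893] [ 0.4891 -0.3915  0.0823] [ 0.5373 -0.3687  0.097 ]
side 0.02 53 [ 0.5163 -0.3759  0.1036] [ 0.4897 -0.4024  0.0971] [ 0.5406 -0.3702  0.1113]
side 0.035 73 [ 0.5167 -0.3759  0.1218] [ 0.49   -0.4006  0.1125] [ 0.5409 -0.3664  0.1315]
side 0.065 43 [ 0.5164 -0.3879  0.1519] [ 0.5013 -0.3986  0.1421] [ 0.5271 -0.3833  0.1617]
min z 0.0016040013493433813
```

View pics/mt_scene.png

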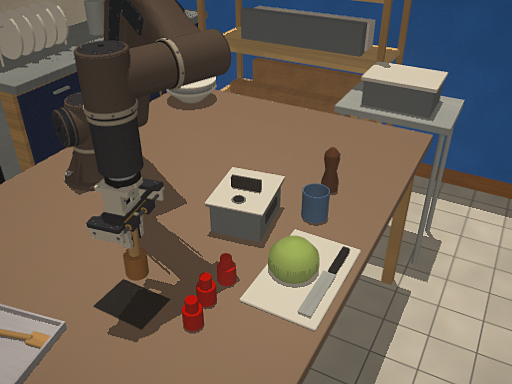

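The mallet is vertical in the grip to within about 2°. I'll move the last 26 mm over the mat and lower.

>>> play_rows([
  [0, 0, -0.016, -0.005, -0.024, 0, 0.2],
  [0, 0.003, 0, 0, 0, -0.025, 0.2],
  [0, 0.003, 0, 0, 0, -0.025, 0.2],
  [0, 0, 0, 0, 0, 0, 0.2],
  [0, 0, 0, 0, 0, 0, 0.2],
])

```text
t: 62.62
eef_pos: [0.5158, -0.425, 0.1424]
ee_rot: [-3.132, 0.006, -2.981]
force: [-0.4, -0.8, -3.5]
width: 0.0274
```

>>> play_rows([
  [0.009, 0.006, 0, -0.002, 0, -0.015, 0.2],
  [0, 0, 0, 0, 0, 0, 0.2],
  [0, 0, 0, 0, 0, -0.008, 0.2],
  [0, 0, 0, 0, 0, 0, 0.2],
  [0, 0, 0, 0, 0, 0, 0.2],
])

```text
t: 63.25
eef_pos: [0.5149, -0.4255, 0.1204]
ee_rot: [-3.141, 0.004, -2.981]
force: [-0.4, 0.3, -4.1]
width: 0.0275
```

>>> play_rows([
  [0, 0.004, 0, 0, 0, -0.006, 0.2],
  [0, 0, 0, 0, 0, 0, 0.2],
  [0, 0, 0, 0, 0, -0.004, 0.2],
  [0, 0, 0, 0, 0, 0, 0.2],
])

```text
t: 63.75
eef_pos: [0.515, -0.4254, 0.1098]
ee_rot: [-3.141, -0.001, -2.981]
force: [-0.2, 0.5, -3.4]
width: 0.0273
```

>>> play_rows([
  [0, 0, 0, 0, 0, -0.0015, 0.2],
  [0, 0, 0, 0, 0, 0, 0.2],
  [0, 0, 0, 0, 0, -0.001, 0.2],
  [0, 0, 0, 0, 0, 0, 0.2],
])

```text
t: 64.25
eef_pos: [0.5152, -0.4258, 0.1089]
ee_rot: [-3.14, 0.0, -2.98]
force: [-0.1, 0.7, -2.7]
width: 0.0273
```

>>> play_rows([
  [0, 0, 0, 0, 0, -0.0015, 0.2],
  [0, 0, 0, 0, 0, 0, 0.2],
  [0, 0, 0, 0, 0, 0, 0.6],
  [0, 0, 0, 0, 0, 0, 0.6],
  [0, 0, 0, 0, 0, 0, 0.6],
  [0, 0, 0, 0, 0, 0.02, 0.6],
  [0, 0, 0, 0, 0, 0.04, 0.6],
  [0, 0, 0, 0, 0, 0.05, 0.6],
  [0, 0, 0, 0, 0.03, 0.03, 0.6],
  [0, 0, 0, 0, 0, 0, 0.6],
  [0, 0, 0, 0, 0, 0, 0.6],
])

```text
t: 65.62
eef_pos: [0.5157, -0.396, 0.2518]
ee_rot: [-3.138, 0.001, -2.98]
force: [0.1, -0.4, -1.0]
width: 0.0528
```

```bash
python3 mal.py; python3 vent.py; python3 - <<'E'
from h import *
snap('scene','fin.png')
E
```

```text
wm_6562.png t 65.625 tcp [ 0.5157 -0.396   0.2518] [-3.1383e+00  1.4000e-03 -2.9799e+00] 0.05277349723428249
top 908 ((511.0504150390625, -425.515380859375), 13.864473342895508) [ 0.51001691 -0.42524695  0.1547422 ]
headtop 1018 ((511.1638488769531, -425.4737854003906), 26.82229232788086) [ 0.50093078 -0.42059566  0.05992674]
[ 0.51570811 -0.39625195  0.25194622] [-3.13800721e+00  1.41782660e-03 -2.98008993e+00] 0.05234971612628439 [ 0.32572293 -0.40958899  0.92128072]
side plate fit [ 0.0013 -0.001   0.1051] cap top above plate 56 [0.0061 0.0073 0.0081]
scene plate fit [-0.0013  0.0027  0.1069] cap top above plate 54 [0.0058 0.0078 0.0095]
```

View pics/fin.png

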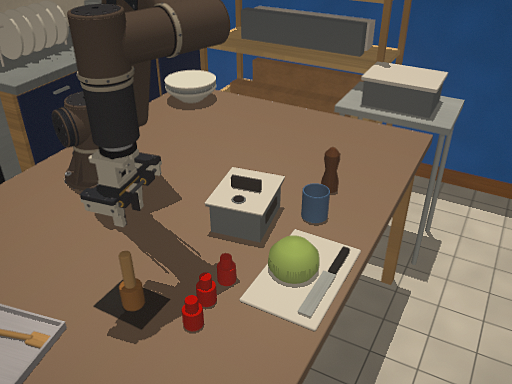

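The mallet stands upright and concentric at (511,-425), well inside the mat. The lid is flat with the vent down, and the bystanders haven't moved.

```bash
python3 -c "
from station import *
print(job_done())"
```

```text
the job is handed in; nothing more can be done
None
```

I handed the job in after about 66 s of the 210 s allowed. No final check failed, and `job_done()` gave no verdict.

- **Jars:** all four white jars stood upright in the box before the lid went on. I left the three red look-alikes alone.
- **Lid:** I pressed all four corners, each to 40–49 N at its hardest press. The plate then measured flat at z 0.1062 m, which puts it on the rim and the gasket fully squashed.
- **Vent plug:** I pressed it down with the mallet face to about 31 N. Its cap top stood 6.4 mm above the lid against 6.5 mm for fully home. The gripper did not touch it.
- **Mallet:** it stands upright at about (511, -425) mm, well inside the mat. It is about 14 mm from where it first stood.
- **Bystanders:** the cabbage, mug and pepper mill look unmoved in the last picture; I did not measure them.
- **Camera disagreement:** the scene and side cameras differed by about 5 mm in y at first, so I worked from the wrist camera. Their final lid-height readings of 0.1069 m and 0.1051 m bracket the wrist camera's figure.

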